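# Park the finished digestion pot and bring the waiting one onto the heat

### The job

The digestion in the pot standing on the hotplate's heating ring (the double circle in the middle) is finished. Slide that pot, without lifting or tipping it and without shifting the loose watch glass that lies centred on it, into the free rear corner of the hotplate (far right as the robot sees it) until it rests gently against both the rear and the side guard rail; then slide the waiting pot, its watch glass kept in place as well, to the centre of the heating ring. Leave the two crucibles and the dial thermometer on the hotplate where they stand.

Things in the scene. Friction and masses are not known exactly. Their poses are not given: they have to be found in the camera images.
- hotplate: White hotplate, 290 x 570 mm, fixed; its flat black glass top is 100 mm above the bench. Origin: on the bench below the glass, midway between its ends; x to its rear (away from the robot), y to its left, z up; turned up to 0.16 rad. Glass: x -151 to 120, y -260 to 260 mm.
- heating_ring (a point): Centre of the heating ring, on the glass surface: a printed double circle (140 and 128 mm diameter) in the middle of the hotplate, at (0, -20, 100) mm in the hotplate's frame; axes as the hotplate's. A printed single circle (112 mm) centred 190 mm to its left (+y) and 10 mm nearer the front marks the waiting place.
- rail_corner (a point): The free rear corner (-y side, far right seen from the robot): the point on the glass surface where the inner faces of the rear and the right-hand guard rail meet, at (120, -260, 100) mm in the hotplate's frame; axes as the hotplate's. A pot of radius R in contact with both rails has its centre at (-R, +R) from here.
- tall_pot: White PTFE pot with contents: plain upright cylinder, 92 mm in diameter, 64 mm high, no handle, too wide to grasp. About 0.42 kg (+-30 %, unknown); roughly 0.7 to 2 N slide it on the glass. Origin: centre of its underside. It stands on the heating ring (then it is the finished one) or at the waiting circle.
- low_pot: The other white PTFE pot, wider and lower: 104 mm in diameter, 54 mm high, wall 5 mm, no handle; about 0.42 kg (+-30 %). Origin: centre of its underside. It stands where the tall pot does not: at the waiting circle or on the heating ring.
- tall_cover: Loose watch glass, dished downwards, lying in the mouth of the tall pot: 108 mm in diameter, 60 g. Its edge overhangs the wall by 8 mm all round, 67 to 71 mm above the hotplate's glass, and the least push shifts it: push the pot low on its wall, the tool leaning away from the pot. Origin: its lowest point, at its centre.
- low_cover: Loose watch glass on the low pot: 120 mm in diameter, 60 g, overhanging the wall by 8 mm, its edge 56 to 60 mm above the hotplate's glass. Origin: its lowest point, at its centre.
- crucible: Bystander on the hotplate, near its front right: small white porcelain crucible with lid, 47 mm in diameter, 47 mm high. Origin: centre of its underside.
- surface_thermometer: Bystander on the hotplate, in its rear left corner: flat round dial thermometer, 52 mm in diameter, 12 mm high. Origin: centre of its underside.
- second_crucible: Bystander on the hotplate, near its front left, beside the heating ring: a second crucible of the same kind.
- guard_rail: Steel guard rail, rigid, 5 mm thick, its top 16 mm above the glass, along the rear (inner face at x = 120 mm in the hotplate frame) and both sides (inner faces at y = -260 and 260 mm, from x = -110 to 125 mm); the front is open. Origin and axes as the hotplate's. Bring pots up against it gently, well under 20 N.
There are look-alikes about, which are no part of the job. What is shaped like the low_cover but blue or turquoise is not meant.

How it is judged:
By the outcome, as a careful person would: the job done as asked, in the order asked, and still so for the second after the job is handed in, with the robot touching nothing.
It also fails if it takes over 72 s, if anything falls off the work surface, if the arm or the gripper's body presses on something with over 40 N, if the wrist force passes 120 N, or if a joint passes its speed limit or range.

### The arm

A 6-joint arm with a two-finger parallel gripper is mounted at the origin on the work surface. World frame = base frame: x ahead of the robot, y to its left, z up, the work surface at z = 0. Lengths are in mm, angles in rad, forces in N, time in s.
With the tool pointing down it reaches from about 400 to 925 mm from the base axis. Payload 12.5 kg.
Tool frame: the origin (TCP) lies at the very end of the fingers, on their centre line; the grasp point (between the pads) lies 19 mm behind it; y points along the fingers, z is the direction in which the jaws open and shut, and the axes are right-handed (so a half turn about y gives the same grasp; the last joint's range is limited). The gripper opens to 95 mm and grips with 3 to 60 N. Pads are 20 mm wide; open, the fingers measure 119 mm over their backs; the gripper's body (75 mm by 180 mm) begins 59 mm behind the grasp point.
Start: joints at [-1.353, 0.491, 1.559, -0, 1.092, -0.106], TCP at [198.88, -592.531, 214.661] pointing down, gripper open.
Joint ranges: [-3.1, 3.1], [-0.84, 2.19], [0.05, 2.79], [-1.13, 4.28], [0.06, 2.93], [-2.69, 2.69]. Speed limits (rad/s): [2.22, 2.22, 2.79, 3.14, 3.14, 3.14].

### API

Orientations are given as [roll, pitch, yaw] about the fixed x, y, z axes, in that order (R = Rz(yaw) Ry(pitch) Rx(roll)).
In Python, from cell import env, optics gives the robot as it stands.
- The arm moves only by the tool drive_tool, never from a script. Its argument "steps" is a list of rows, each an object with "slide": the shift along the tool's x, y, z in m, a list of three; "dr": the turn, a rotation vector about the tool's x, y, z in rad, a list of three; "fingers": the finger opening in m, from 0 to 0.0951. A call has 1 to 5 rows; each row is the pose to reach, as a shift and turn from the pose commanded when the call began, along the tool's axes at that moment; what a row does not reach only later rows make up. A row lasts 1/12 s, in which the tool goes at most 41.7 mm and 7.16 degrees, less where a joint would pass 70% of its speed; a pose out of reach is approached as far as the arm can. A call with a gripper value outside its range is refused whole. The fingers move at their own pace and stop on an object; the grip force is fixed at half the most. Time passes only in rows, so rows that repeat a pose let the fingers close. It gives the time, the measured TCP pose, the force and the opening at its end, in the units of the state.
- env.state(): the state, without advancing time (a new reading comes with each control period).
- optics.read_camera(name): name is "scene" or "top" or "wrist"; returns the picture (480x640x3 uint8, red, green, blue); there is no depth.
- optics.camera_model(name): a dict with "mtx" (3x3 intrinsics, pixels), "R" (3x3) and "t" (3): a world point X has camera coordinates R X + t. Camera axes: x right, y down, z forward; pixel columns grow to the right and rows downward; lengths in mm; the calibration is good to about 2 mm. The wrist camera is an equidistant fisheye: a pixel r from the principal point sees the ray r / f radians off the axis. A picture is of the moment at which its call begins: read the wrist's pose just before it. camera_model takes no time and is no camera call; for the wrist camera it gives the pose at the moment of the call.
- env.job_done(): hands the job in, once; it reports no verdict.
The state is a dict: "t": time; "joints": joint angles; "qvel": joint speeds; "tau": joint torques, N m; "eef_pos": TCP position; "tcp_rot": TCP orientation; "ft_force": force on the tool from outside, world axes, zero at the start; "moment": the same for the moment, N m; "opening": opening from 0.0 (shut) to 1.0 (fully open).
Only numpy, scipy, OpenCV 4.12 (cv2) and the standard library are available. Lean on these libraries where they do the work, as an engineer would, in place of code of your own. Each camera call takes 0.05 s, during which the arm holds its last target.

## Working session

There is one attempt and no reset: what is moved stays moved. The work goes in short steps, Python scripts to look and compute and a tool call to move; the robot and the scene stay as the last step left them, time stands still between calls to the robot, and variables do not carry over. Pictures are saved under pics/ and viewed, and the job is handed in when it is done.

Besides the shell and the picture viewer there is one more tool, called after "Request:" by a JSON object that holds its "name" and its "arguments", one argument or row to a line. drive_tool: Moves the arm, as the interface text tells. Its arguments: {"type":"object","properties":{"steps":{"type":"array","items":{"type":"object","properties":{"slide":{"type":"array","items":{"type":"number"}},"dr":{"type":"array","items":{"type":"number"}},"fingers":{"type":"number"}}}}},"required":["steps"]}

```bash
ls; mkdir -p pics
python3 - <<'E'
from cell import env, optics
import cv2, numpy as np
print(env.state())
for n in ("scene","top"):
    im=optics.read_camera(n); cv2.imwrite(f"pics/{n}0.png",im[:,:,::-1])
for n in ("scene","top","wrist"):
    m=optics.camera_model(n); print(n,{k:np.round(v,4).tolist() for k,v in m.items()})
E
```

```text
pics
{'t': 0.0, 'joints': array([-1.35259314e+00,  4.91572497e-01,  1.55947812e+00, -1.08842630e-05,
        1.09170100e+00, -1.05622989e-01]), 'qvel': array([ 0.00089798, -0.0010869 , -0.00080117, -0.00030225, -0.00117534,
        0.00046925]), 'tau': array([-3.56545250e-03, -6.12654305e+01, -2.58181429e+01,  6.91624009e-02,
        4.82308993e-02, -1.39878330e-04]), 'eef_pos': array([ 198.82173879, -592.2598297 ,  214.04384215]), 'tcp_rot': array([-1.57194985e+00,  1.12586508e-04, -2.81776152e+00]), 'ft_force': array([ 0.47248643, -0.97103755,  0.31239841]), 'moment': array([0.02482631, 0.04962834, 0.0149816 ]), 'opening': 1.0015724368035468}
scene {'mtx': [[447.1481, 0.0, 315.4924], [0.0, 447.1481, 243.5939], [0.0, 0.0, 1.0]], 'R': [[-0.4598, 0.888, 0.0086], [0.7247, 0.3808, -0.5743], [-0.5132, -0.2578, -0.8186]], 't': [215.5851, -305.8852, 1285.8808]}
top {'mtx': [[531.5084, 0.0, 323.777], [0.0, 531.5084, 238.2844], [0.0, 0.0, 1.0]], 'R': [[0.0106, -0.9998, -0.0157], [-0.9848, -0.0077, -0.1735], [0.1734, 0.0173, -0.9847]], 't': [40.0924, 533.5978, 1429.2543]}
wrist {'mtx': [[371.6483, 0.0, 316.1236], [0.0, 371.6483, 234.3085], [0.0, 0.0, 1.0]], 'R': [[0.3173, -0.9483, -0.0012], [-0.9211, -0.3085, 0.2374], [-0.2255, -0.0742, -0.9714]], 't': [-625.2469, -26.4706, 389.4326]}
```

View pics/scene0.png

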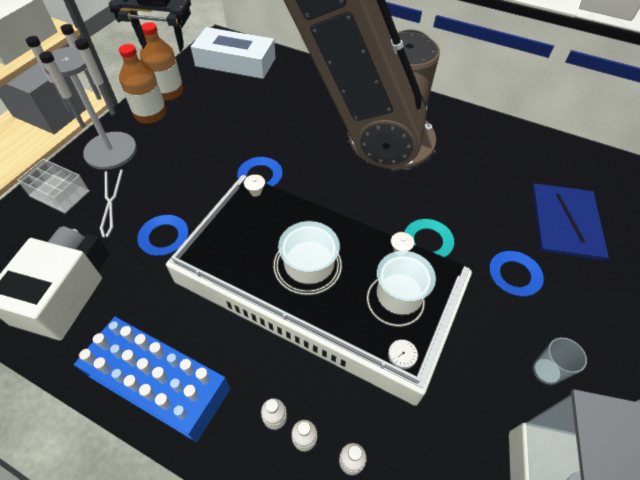

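View pics/top0.png

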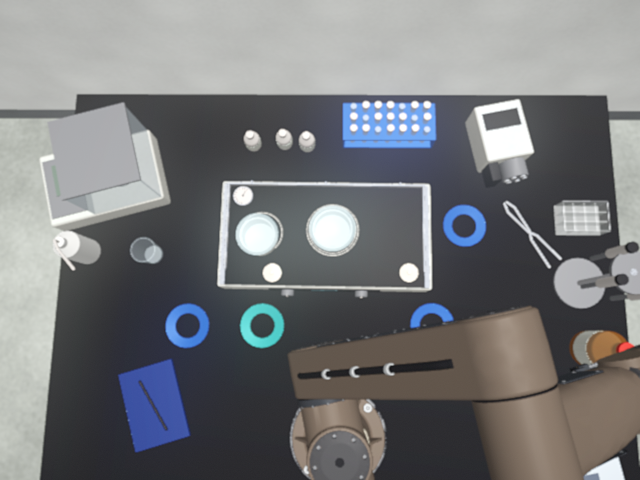

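Run:
```python
import cv2
a=cv2.imread("pics/top0.png")[170:305,205:445]; cv2.imwrite("pics/top0c.png",cv2.resize(a,None,fx=3.3,fy=3.3,interpolation=2))
a=cv2.imread("pics/scene0.png")[165:410,160:480]; cv2.imwrite("pics/scene0c.png",cv2.resize(a,None,fx=2.4,fy=2.4,interpolation=2))
```

```text
(no output)
```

View pics/top0c.png

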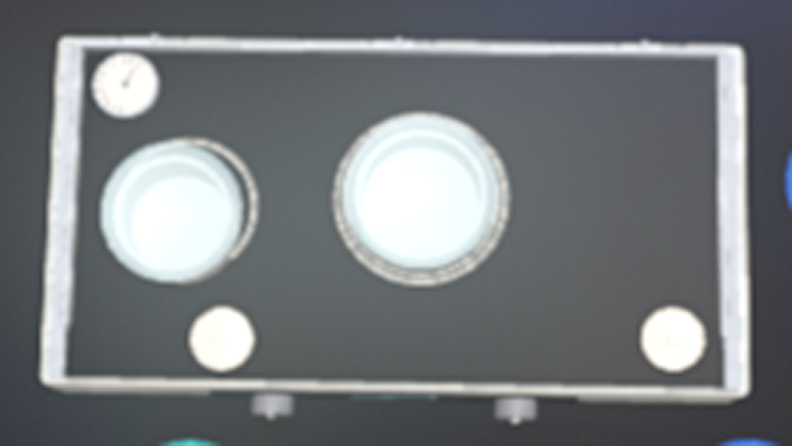

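View pics/scene0c.png

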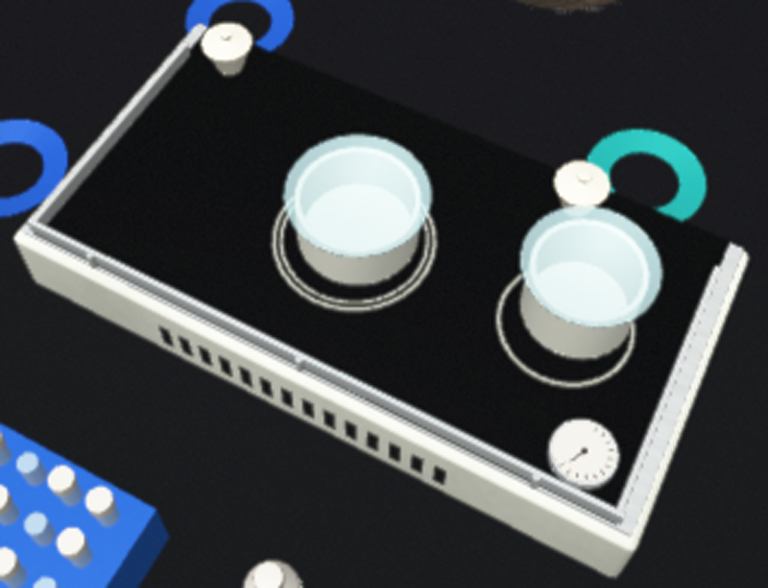

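```bash
cat > h.py <<'E'
import numpy as np, cv2
from scipy.optimize import least_squares
from cell import env, optics
CM={n:optics.camera_model(n) for n in("scene","top")}
def unproj(cam,px,z):
    m=CM[cam]; px=np.atleast_2d(px).astype(float)
    d=np.c_[px,np.ones(len(px))]@np.linalg.inv(m["mtx"]).T@m["R"]
    c=-m["R"].T@m["t"]; return (c+d*((z-c[2])/d[:,2])[:,None])[:,:2]
def proj(cam,X):
    m=CM[cam]; p=(np.atleast_2d(X)@m["R"].T+m["t"])@m["mtx"].T; return p[:,:2]/p[:,2:]
def circ(c,r,z,n=120):
    a=np.linspace(0,2*np.pi,n); return np.c_[c[0]+r*np.cos(a),c[1]+r*np.sin(a),np.full(n,z)]
def w(h,p):
    p=np.atleast_2d(p).astype(float); c,s=np.cos(h[2]),np.sin(h[2]); return np.c_[h[0]+c*p[:,0]-s*p[:,1],h[1]+s*p[:,0]+c*p[:,1],p[:,2]]
def shot(n,tag):
    im=optics.read_camera(n)[:,:,::-1].copy(); cv2.imwrite(f"pics/{n}{tag}.png",im); return im
E
python3 - <<'E'
from h import *
T=lambda p:np.array(p)/3.3+[205,170]; S=lambda p:np.array(p)/2.4+[160,165]
for n in CM: print(n,-CM[n]["R"].T@CM[n]["t"])
ring=np.r_[unproj("top",T([(333,200),(510,200),(421,287)]),100)]
ringS=unproj("scene",S([(272,240),(437,240),(355,311)]),100)
wt=unproj("top",T([(259,200),(190,138),(240,158)]),100); ws=unproj("scene",S([(497,318),(568,386),(635,338)]),100)
L=unproj("top",T([(84,52),(68,374)]),100);R=unproj("top",T([(717,60),(724,384)]),100)
B=unproj("top",T([(90,50),(710,57)]),100)
def loc(h,P): c,s=np.cos(h[2]),np.sin(h[2]); d=P-h[:2]; return np.c_[c*d[:,0]+s*d[:,1],-s*d[:,0]+c*d[:,1]]
def f(h):
    return np.r_[*[np.hypot(*(loc(h,P)-c).T)-r for P,c,r in((ring,(0,-20),70),(ringS,(0,-20),70),(wt,(-10,170),56),(ws,(-10,170),56))],loc(h,L)[:,1]-260,loc(h,R)[:,1]+260,loc(h,B)[:,0]-120]
s=least_squares(f,[550,0,0]); h=s.x; print(h,np.round(s.fun,1))
np.save("h.npy",h)
# rims
for cam,cv_,pts in(("top",T,{'ring':(59,120)[:0]}),): pass
E
```

```text
scene [980.76852028 256.61079864 875.0863354 ]
top [ 277.24837073   19.41314794 1500.61929361]
[ 5.47544102e+02  4.04592131e+01 -7.28868701e-03] [ 1.9  2.1  3.8 -0.7  1.7  1.8  2.2  0.5  1.7 -1.1  1.8  1.5  1.   0.9
 -1.3 -3.1 -0.1  0.8]
```

Run:
```python
from h import *
h=np.load("h.npy")
T=lambda p:np.array(p)/3.3+[205,170]; S=lambda p:np.array(p)/2.4+[160,165]
def fit(cam,px,z,r):
    P=unproj(cam,px,z); s=least_squares(lambda c:np.hypot(*(P-c).T)-r,P.mean(0)); return s.x,s.fun
print("low top",*fit("top",T([(342,195),(502,195),(421,112),(421,274)]),157,60))
print("low scene",*fit("scene",S([(284,193),(432,197),(358,135),(352,256)]),157,60))
print("tall top",*fit("top",T([(100,211),(244,211),(172,139),(172,283)]),168,54))
print("tall scene",*fit("scene",S([(520,265),(663,272),(593,206),(588,328)]),168,54))
print("ring",w(h,[(0,-20,100),(-10,170,100),(120,-260,100)]))
print("low base scene",unproj("scene",S([(357,285)]),100),"tall",unproj("scene",S([(581,358)]),100))
print("cruc top",unproj("top",T([(673,339),(221,339)]),147),unproj("top",T([(125,86)]),112))
# overlay
hs=[]
for n in("top","scene"):
    im=cv2.imread(f"pics/{n}0.png"); f=3.3 if n=="top" else 2.4; o=(205,170) if n=="top" else (160,165); e=(445,305) if n=="top" else (480,410)
    a=cv2.resize(im[o[1]:e[1],o[0]:e[0]],None,fx=f,fy=f,interpolation=2)
    def d(X,c): cv2.polylines(a,[np.int32((proj(n,X)-o)*f)],False,c,1)
    c=w(h,[(0,-20,100),(-10,170,100)])
    d(circ(c[0],70,100),(0,255,0));d(circ(c[1],56,100),(0,255,0))
    d(w(h,[(-110,-260,100),(120,-260,100),(120,260,100),(-110,260,100)]),(0,0,255))
    d(w(h,[(-151,-260,100),(-151,260,100)]),(0,255,255))
    cv2.imwrite(f"pics/{n}0o.png",a)
```

```text
low top [540.08111733  20.00803391] [2.38574295 2.47966817 4.47218298 4.31350276]
low scene [540.336683   21.5907681] [0.28500166 0.28821123 0.04983372 0.03299839]
tall top [522.22994363 213.3652857 ] [1.86706189 1.86523139 2.71945089 2.69295352]
tall scene [523.02898623 214.97575142] [0.72411588 0.73165329 1.17346981 1.0867492 ]
ring [[ 547.39832953   20.45974435  100.        ]
 [ 538.78343343  210.52758372  100.        ]
 [ 665.64587266 -220.40851538  100.        ]]
low base scene [[587.80640647  45.50248285]] tall [[564.07895262 234.58607433]]
cruc top [[ 428.09371655 -174.93249234]
 [ 424.9884889   174.9991398 ]] [[635.69401128 263.34390103]]
```

View pics/top0o.png

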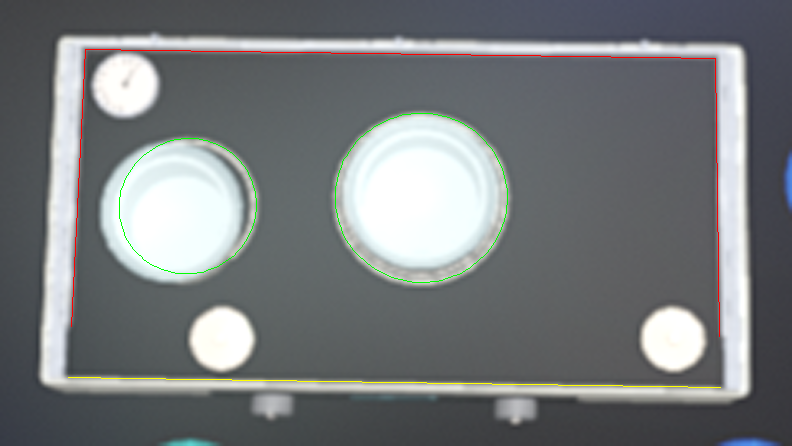

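View pics/scene0o.png

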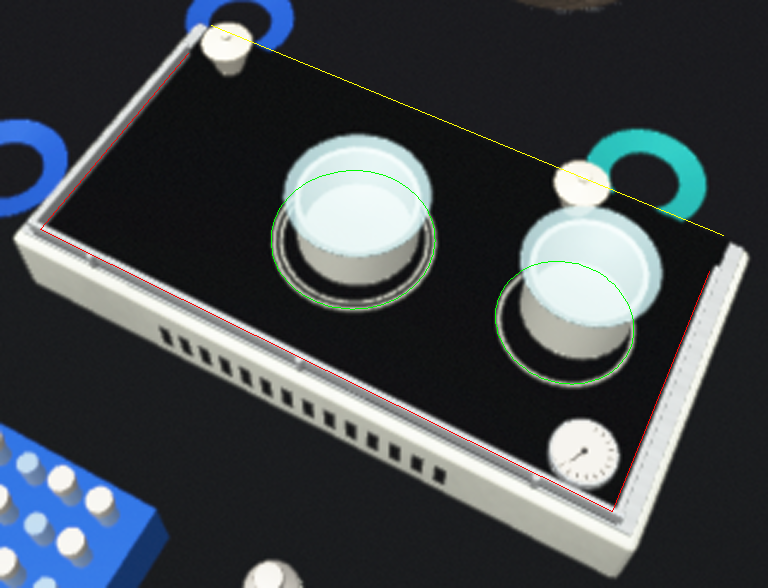

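```bash
cat >> h.py <<'E'
from scipy.spatial.transform import Rotation as Ro
def goal(head_deg,th):
    a=np.radians(head_deg); c,s=np.cos(th),np.sin(th); hx,hy=np.cos(a),np.sin(a)
    x=np.array([c*hx,c*hy,s]); y=np.array([s*hx,s*hy,-c]); return np.c_[x,y,np.cross(x,y)]
def plan(pos,head,th):
    st=env.state(); R=Ro.from_euler("xyz",st["tcp_rot"]).as_matrix(); G=goal(head,th)
    sl=R.T@(np.array(pos)-st["eef_pos"])/1000; dr=Ro.from_matrix(R.T@G).as_rotvec()
    print("t",round(st["t"],2),"pos",np.round(st["eef_pos"],1),"slide",np.round(sl,4),"dr",np.round(dr,4),"F",np.round(st["ft_force"],1),"open",round(st["opening"],3))
    return sl,dr
E
python3 - <<'E'
from h import *
h=np.array([np.cos(np.radians(-70)),np.sin(np.radians(-70))])
p=np.array([541,21])-51*h; G=goal(-70,.4)
tgt=np.r_[p,108]; pre=tgt-120*G[:,1]; print(tgt,pre)
plan([250,-450,300],-110,0.0); plan(pre,-70,.4)
E
```

```text
[523.55697269  68.92432366 108.        ] [507.57430262 112.83634878 218.52731928]
t 0.1 pos [ 198.8 -592.3  214.1] slide [-0.0938 -0.0858 -0.1187] dr [ 9.000e-04 -8.979e-01 -6.000e-04] F [-0.3 -0.5 -0.6] open 0.999
t 0.1 pos [ 198.8 -592.3  214.1] slide [-0.5171 -0.0038 -0.5702] dr [ 0.3196 -1.5727 -0.3118] F [-0.3 -0.5 -0.6] open 0.999
```

Run:
```python
from h import *
plan([330,-430,300],-125,0.0)
```

```text
t 0.1 pos [ 198.8 -592.3  214.1] slide [-0.176  -0.0858 -0.1122] dr [ 1.000e-03 -6.361e-01 -4.000e-04] F [-0.3 -0.5 -0.6] open 0.999
```

Request:
{"name": "drive_tool", "arguments": {
  "steps": [
    {"slide": [-0.03,-0.04,-0.02],"dr": [0,-0.12,0],"fingers": 0.076},
    {"slide": [-0.06,-0.055,-0.04],"dr": [0,-0.24,0],"fingers": 0.076},
    {"slide": [-0.095,-0.07,-0.06],"dr": [0,-0.36,0],"fingers": 0.076},
    {"slide": [-0.13,-0.08,-0.08],"dr": [0,-0.48,0],"fingers": 0.076},
    {"slide": [-0.16,-0.086,-0.1],"dr": [0,-0.6,0],"fingers": 0.076}
  ]
}}

```text
t: 0.52
eef_pos: [316.8, -449.2, 300.8]
tcp_rot: [-1.57, -0.0, -2.213]
ft_force: [0.7, 0.6, -0.4]
opening: 0.803
```

Run:
```python
from h import *
plan([430,-240,290],-100,0.1); plan([507.6,112.8,260],-70,.4)
```

```text
t 0.52 pos [ 316.8 -449.2  300.8] slide [-0.2353  0.0107 -0.0346] dr [ 0.0224 -0.4669 -0.0974] F [ 0.7  0.6 -0.4] open 0.803
t 0.52 pos [ 316.8 -449.2  300.8] slide [-0.5644  0.0404 -0.1837] dr [ 0.1973 -0.9773 -0.3656] F [ 0.7  0.6 -0.4] open 0.803
```

Request:
{"name": "drive_tool", "arguments": {
  "steps": [
    {"slide": [-0.04,0.0,-0.01],"dr": [0.02,-0.1,-0.03],"fingers": 0.076},
    {"slide": [-0.08,0.0,-0.02],"dr": [0.03,-0.2,-0.06],"fingers": 0.076},
    {"slide": [-0.12,0.0,-0.03],"dr": [0.05,-0.3,-0.1],"fingers": 0.076},
    {"slide": [-0.16,0.0,-0.04],"dr": [0.07,-0.4,-0.14],"fingers": 0.076},
    {"slide": [-0.2,0.01,-0.05],"dr": [0.09,-0.5,-0.17],"fingers": 0.076}
  ]
}}

```text
t: 0.93
eef_pos: [397.1, -259.6, 291.2]
tcp_rot: [-1.523, -0.188, -1.716]
ft_force: [1.6, -0.1, -0.7]
opening: 0.799
```

Run:
```python
from h import *
plan([507.6,112.8,260],-70,.4)
```

```text
t 0.93 pos [ 397.1 -259.6  291.2] slide [-0.3835 -0.0386  0.0574] dr [ 0.0967 -0.4785 -0.1958] F [ 1.6 -0.1 -0.7] open 0.799
```

Request:
{"name": "drive_tool", "arguments": {
  "steps": [
    {"slide": [-0.04,-0.004,0.006],"dr": [0.02,-0.1,-0.04],"fingers": 0.076},
    {"slide": [-0.08,-0.008,0.012],"dr": [0.04,-0.2,-0.08],"fingers": 0.076},
    {"slide": [-0.12,-0.012,0.018],"dr": [0.06,-0.3,-0.12],"fingers": 0.076},
    {"slide": [-0.16,-0.016,0.024],"dr": [0.08,-0.4,-0.16],"fingers": 0.076},
    {"slide": [-0.2,-0.02,0.03],"dr": [0.097,-0.48,-0.196],"fingers": 0.076}
  ]
}}

```text
t: 1.35
eef_pos: [455.0, -65.2, 274.2]
tcp_rot: [-1.572, -0.398, -1.219]
ft_force: [1.0, -1.6, 1.5]
opening: 0.797
```

Run:
```python
from h import *
plan([507.6,112.8,260],-70,.4)
```

```text
t 1.35 pos [455.  -65.2 274.2] slide [-0.1429 -0.0449  0.1106] dr [ 0.0004  0.0023 -0.0017] F [ 1.  -1.6  1.5] open 0.797
```

Request:
{"name": "drive_tool", "arguments": {
  "steps": [
    {"slide": [-0.03,-0.009,0.022],"fingers": 0.076},
    {"slide": [-0.06,-0.018,0.044],"fingers": 0.076},
    {"slide": [-0.09,-0.027,0.066],"fingers": 0.076},
    {"slide": [-0.12,-0.036,0.088],"fingers": 0.076},
    {"slide": [-0.143,-0.045,0.1105],"fingers": 0.076}
  ]
}}

```text
invalid input
```

Run:
```python
from h import *
plan([523.6,68.9,108],-70,.4)
plan([507.6,112.8,218.5],-70,.4)
shot("scene","1"); shot("wrist","1"); shot("top","1")
```

```text
t 1.35 pos [455.  -65.2 274.2] slide [-0.1588  0.1134  0.1108] dr [ 0.0004  0.0023 -0.0017] F [ 1.  -1.6  1.5] open 0.797
t 1.35 pos [455.  -65.2 274.2] slide [-0.159  -0.0066  0.1107] dr [ 0.0004  0.0023 -0.0017] F [ 1.  -1.6  1.5] open 0.797
```

View pics/scene1.png

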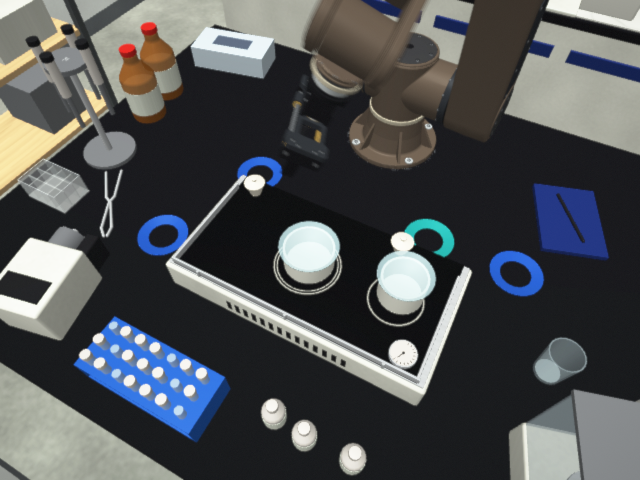

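View pics/wrist1.png

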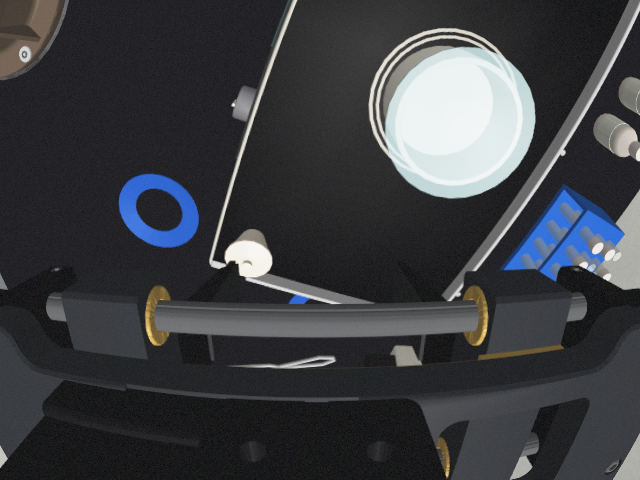

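Request:
{"name": "drive_tool", "arguments": {
  "steps": [
    {"slide": [-0.03,-0.009,0.022],"dr": [0,0,0],"fingers": 0.076},
    {"slide": [-0.06,-0.018,0.044],"dr": [0,0,0],"fingers": 0.076},
    {"slide": [-0.09,-0.027,0.066],"dr": [0,0,0],"fingers": 0.076},
    {"slide": [-0.12,-0.036,0.088],"dr": [0,0,0],"fingers": 0.076},
    {"slide": [-0.143,-0.045,0.1105],"dr": [0,0,0],"fingers": 0.076}
  ]
}}

```text
t: 1.92
eef_pos: [508.5, 111.1, 259.9]
tcp_rot: [-1.573, -0.395, -1.227]
ft_force: [0.7, -0.1, -0.5]
opening: 0.8
```

Run:
```python
from h import *
st=env.state(); R=Ro.from_euler("xyz",st["tcp_rot"]).as_matrix(); m=optics.camera_model("wrist")
print("cam in tool",R.T@(-m["R"].T@m["t"]-st["eef_pos"]), "axis",R.T@m["R"][2])
plan([523.6,68.9,108],-70,.4)
shot("scene","2"); shot("wrist","2"); shot("top","2")
```

```text
cam in tool [-6.55843431e+01 -1.69401033e+02 -9.54274373e-02] axis [ 2.36843036e-01  9.71547477e-01 -9.35861395e-04]
t 1.92 pos [508.5 111.1 259.9] slide [-0.0172  0.1575  0.0003] dr [ 0.0042 -0.0051 -0.0046] F [ 0.7 -0.1 -0.5] open 0.8
```

View pics/scene2.png

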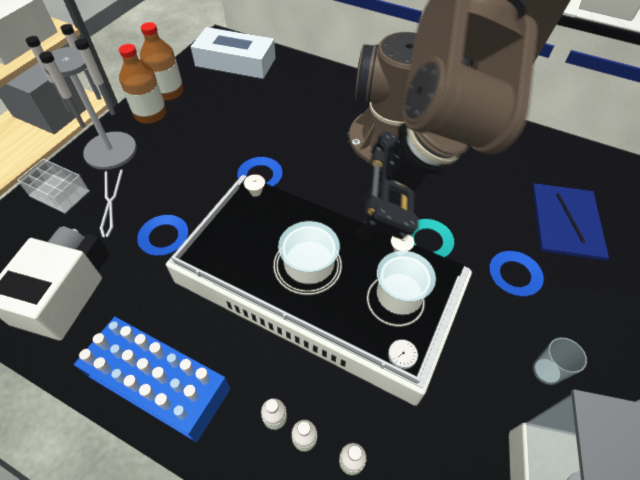

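View pics/top2.png

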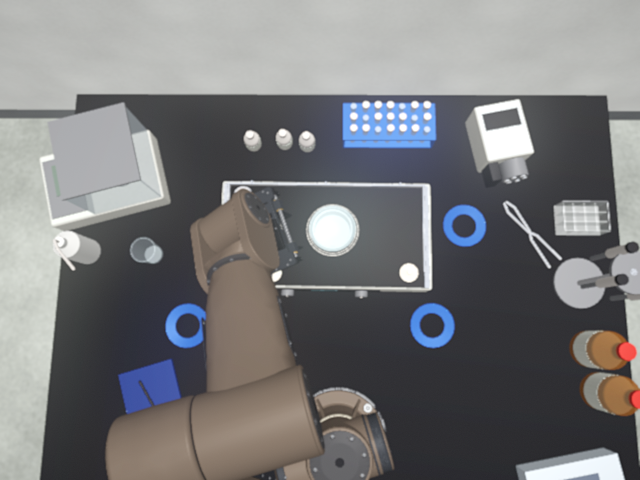

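View pics/wrist2.png

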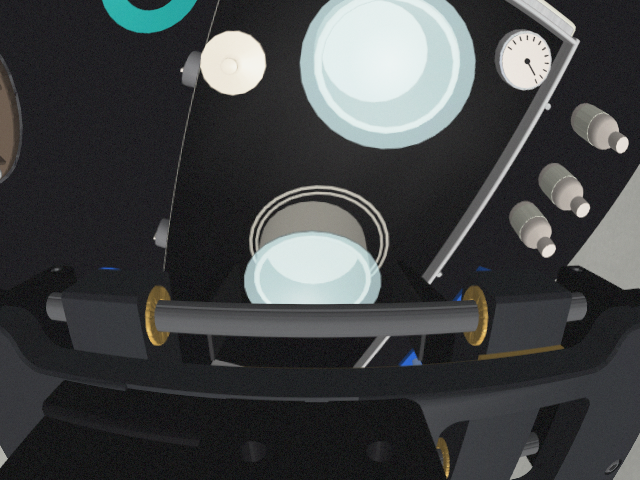

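Request:
{"name": "drive_tool", "arguments": {
  "steps": [
    {"slide": [-0.017,0.02,0],"dr": [0.004,-0.005,-0.005],"fingers": 0.076},
    {"slide": [-0.017,0.045,0],"dr": [0.004,-0.005,-0.005],"fingers": 0.076},
    {"slide": [-0.017,0.07,0],"dr": [0.004,-0.005,-0.005],"fingers": 0.076},
    {"slide": [-0.017,0.09,0],"dr": [0.004,-0.005,-0.005],"fingers": 0.076},
    {"slide": [-0.017,0.1,0],"dr": [0.004,-0.005,-0.005],"fingers": 0.076}
  ]
}}

```text
t: 2.48
eef_pos: [515.2, 86.0, 159.8]
tcp_rot: [-1.573, -0.4, -1.222]
ft_force: [-0.0, 0.0, -0.1]
opening: 0.803
```

Run:
```python
from h import *
plan([523.6,68.9,108],-70,.4)
shot("scene","3"); shot("wrist","3")
import cv2
a=cv2.imread("pics/scene3.png")[165:410,160:480]; cv2.imwrite("pics/scene3c.png",cv2.resize(a,None,fx=2.4,fy=2.4,interpolation=2))
```

```text
t 2.48 pos [515.2  86.  159.8] slide [-0.0027  0.0551  0.0021] dr [0.0024 0.     0.0005] F [-0.   0.  -0.1] open 0.803
```

View pics/scene3c.png

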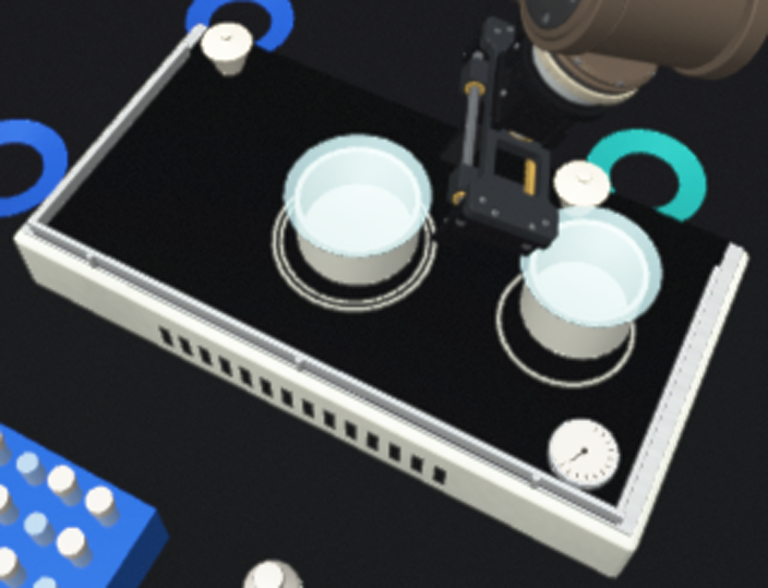

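View pics/wrist3.png

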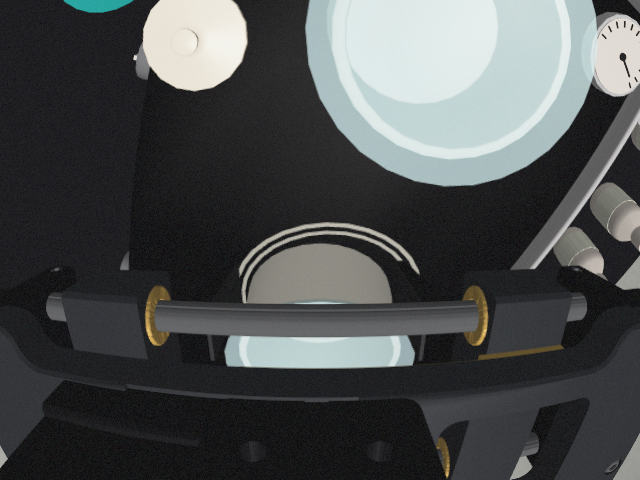

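Request:
{"name": "drive_tool", "arguments": {
  "steps": [
    {"slide": [-0.003,0.015,0.002],"dr": [0,0,0],"fingers": 0.076},
    {"slide": [-0.003,0.03,0.002],"dr": [0,0,0],"fingers": 0.076},
    {"slide": [-0.003,0.04,0.002],"dr": [0,0,0],"fingers": 0.076},
    {"slide": [-0.003,0.048,0.002],"dr": [0,0,0],"fingers": 0.076},
    {"slide": [-0.003,0.054,0.002],"dr": [0,0,0],"fingers": 0.076}
  ]
}}

```text
t: 3.0
eef_pos: [524.5, 72.0, 110.8]
tcp_rot: [-1.57, -0.401, -1.22]
ft_force: [-0.4, 0.1, -0.7]
opening: 0.796
```

Run:
```python
from h import *
plan([523.6,68.9,108],-70,.4)
shot("scene","4"); shot("wrist","4")
import cv2
a=cv2.imread("pics/scene4.png")[165:410,160:480]; cv2.imwrite("pics/scene4c.png",cv2.resize(a,None,fx=2.4,fy=2.4,interpolation=2))
```

```text
t 3.0 pos [524.5  72.  110.8] slide [ 0.0013  0.0035 -0.0019] dr [-0.0018  0.0014  0.0012] F [-0.4  0.1 -0.7] open 0.796
```

View pics/scene4c.png

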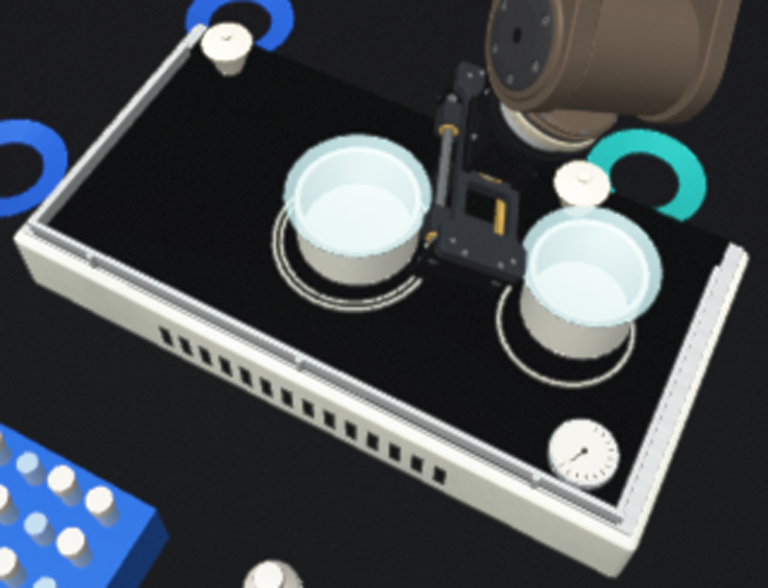

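View pics/wrist4.png

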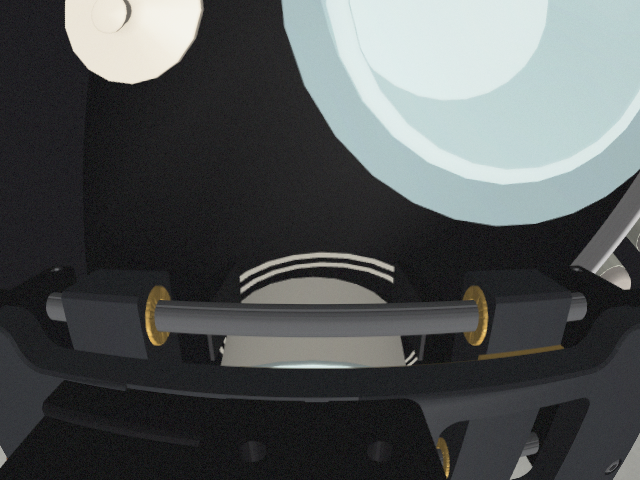

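Request:
{"name": "drive_tool", "arguments": {
  "steps": [
    {"slide": [0.0017,0.0024,0],"dr": [0,0,0],"fingers": 0.076},
    {"slide": [0.004,0.0034,0],"dr": [0,0,0],"fingers": 0.076},
    {"slide": [0.0058,0.0041,0],"dr": [0,0,0],"fingers": 0.076},
    {"slide": [0.0072,0.0047,0],"dr": [0,0,0],"fingers": 0.076},
    {"slide": [0.0085,0.0053,0],"dr": [0,0,0],"fingers": 0.076}
  ]
}}

```text
t: 3.52
eef_pos: [527.8, 63.1, 109.4]
tcp_rot: [-1.57, -0.401, -1.219]
ft_force: [0.3, 0.9, 0.0]
opening: 0.8
```

Request:
{"name": "drive_tool", "arguments": {
  "steps": [
    {"slide": [0.0014,0.0006,0],"dr": [0,0,0],"fingers": 0.076},
    {"slide": [0.0032,0.0013,0],"dr": [0,0,0],"fingers": 0.076},
    {"slide": [0.0055,0.0023,0],"dr": [0,0,0],"fingers": 0.076},
    {"slide": [0.0083,0.0035,0],"dr": [0,0,0],"fingers": 0.076},
    {"slide": [0.011,0.0047,0],"dr": [0,0,0],"fingers": 0.076}
  ]
}}

```text
t: 3.93
eef_pos: [531.9, 51.8, 109.1]
tcp_rot: [-1.57, -0.401, -1.219]
ft_force: [0.1, 0.9, 0.6]
opening: 0.801
```

Run:
```python
from h import *
plan([614-44.7*.342,-168+44.7*.94,109],-70,.4)
shot("scene","5"); shot("top","5")
import cv2
a=cv2.imread("pics/scene5.png")[165:410,160:480]; cv2.imwrite("pics/scene5c.png",cv2.resize(a,None,fx=2.4,fy=2.4,interpolation=2))
```

```text
t 3.93 pos [531.9  51.8 109.1] slide [0.1748 0.0742 0.0014] dr [-0.0019  0.0024  0.001 ] F [0.1 0.9 0.6] open 0.801
```

View pics/scene5c.png

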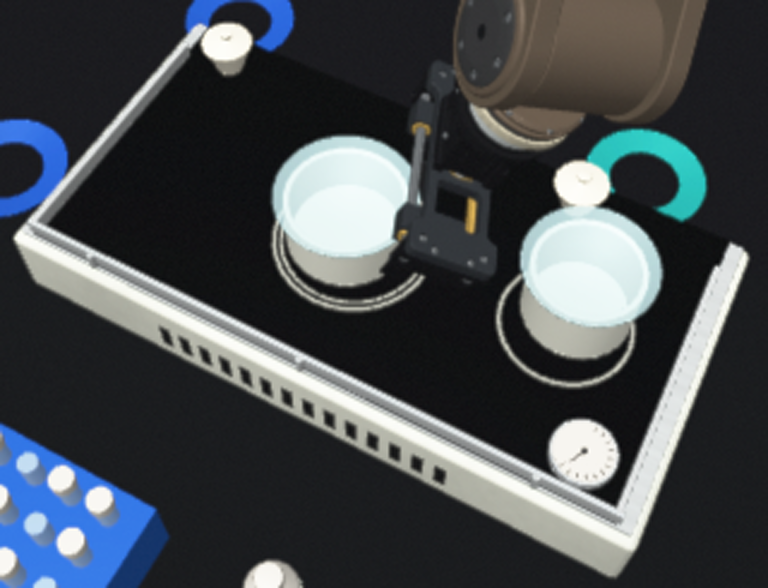

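Request:
{"name": "drive_tool", "arguments": {
  "steps": [
    {"slide": [0.003,0.0013,0],"dr": [0,0,0],"fingers": 0.076},
    {"slide": [0.0065,0.0028,0],"dr": [0,0,0],"fingers": 0.076},
    {"slide": [0.0102,0.0043,0],"dr": [0,0,0],"fingers": 0.076},
    {"slide": [0.0141,0.006,0],"dr": [0,0,0],"fingers": 0.076},
    {"slide": [0.018,0.0076,0],"dr": [0,0,0],"fingers": 0.076}
  ]
}}

```text
t: 4.45
eef_pos: [538.6, 33.2, 109.1]
tcp_rot: [-1.57, -0.401, -1.219]
ft_force: [-1.4, 1.0, 0.2]
opening: 0.797
```

Request:
{"name": "drive_tool", "arguments": {
  "steps": [
    {"slide": [0.004,0.0017,0],"dr": [0,0,0],"fingers": 0.076},
    {"slide": [0.008,0.0034,0],"dr": [0,0,0],"fingers": 0.076},
    {"slide": [0.012,0.0051,0],"dr": [0,0,0],"fingers": 0.076},
    {"slide": [0.016,0.0068,0],"dr": [0,0,0],"fingers": 0.076},
    {"slide": [0.02,0.0085,0],"dr": [0,0,0],"fingers": 0.076}
  ]
}}

```text
t: 4.87
eef_pos: [546.1, 12.8, 109.1]
tcp_rot: [-1.57, -0.401, -1.219]
ft_force: [-0.6, 0.7, 0.5]
opening: 0.797
```

Request:
{"name": "drive_tool", "arguments": {
  "steps": [
    {"slide": [0.004,0.0017,0],"dr": [0,0,0],"fingers": 0.076},
    {"slide": [0.008,0.0034,0],"dr": [0,0,0],"fingers": 0.076},
    {"slide": [0.012,0.0051,0],"dr": [0,0,0],"fingers": 0.076},
    {"slide": [0.016,0.0068,0],"dr": [0,0,0],"fingers": 0.076},
    {"slide": [0.02,0.0085,0],"dr": [0,0,0],"fingers": 0.076}
  ]
}}

```text
t: 5.28
eef_pos: [553.6, -7.6, 109.1]
tcp_rot: [-1.57, -0.401, -1.219]
ft_force: [-0.4, 1.2, 0.3]
opening: 0.803
```

Run:
```python
from h import *
plan([614-44.7*.342,-168+44.7*.94,109],-70,.4)
shot("scene","6"); shot("top","6")
import cv2
a=cv2.imread("pics/scene6.png")[165:410,160:480]; cv2.imwrite("pics/scene6c.png",cv2.resize(a,None,fx=2.4,fy=2.4,interpolation=2))
```

```text
t 5.28 pos [553.6  -7.6 109.1] slide [0.1166 0.0495 0.0015] dr [-0.0016  0.0022  0.001 ] F [-0.4  1.2  0.3] open 0.803
```

View pics/scene6c.png

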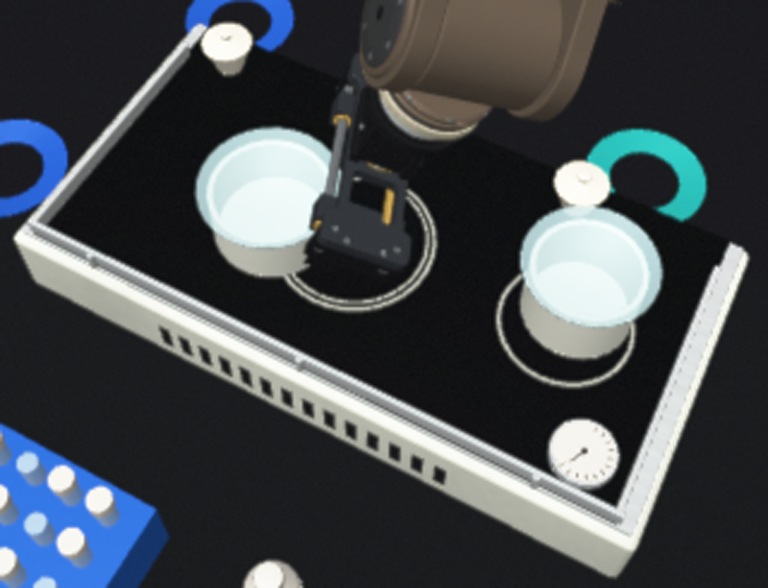

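Request:
{"name": "drive_tool", "arguments": {
  "steps": [
    {"slide": [0.004,0.0017,0],"dr": [0,0,0],"fingers": 0.076},
    {"slide": [0.008,0.0034,0],"dr": [0,0,0],"fingers": 0.076},
    {"slide": [0.012,0.0051,0],"dr": [0,0,0],"fingers": 0.076},
    {"slide": [0.016,0.0068,0],"dr": [0,0,0],"fingers": 0.076},
    {"slide": [0.02,0.0085,0],"dr": [0,0,0],"fingers": 0.076}
  ]
}}

```text
t: 5.8
eef_pos: [561.1, -28.0, 109.0]
tcp_rot: [-1.57, -0.401, -1.219]
ft_force: [-0.7, 1.4, -0.4]
opening: 0.796
```

Request:
{"name": "drive_tool", "arguments": {
  "steps": [
    {"slide": [0.004,0.0017,0],"dr": [0,0,0],"fingers": 0.076},
    {"slide": [0.008,0.0034,0],"dr": [0,0,0],"fingers": 0.076},
    {"slide": [0.012,0.0051,0],"dr": [0,0,0],"fingers": 0.076},
    {"slide": [0.016,0.0068,0],"dr": [0,0,0],"fingers": 0.076},
    {"slide": [0.02,0.0085,0],"dr": [0,0,0],"fingers": 0.076}
  ]
}}

```text
t: 6.22
eef_pos: [568.6, -48.4, 109.0]
tcp_rot: [-1.57, -0.401, -1.219]
ft_force: [-0.8, 1.2, 0.5]
opening: 0.799
```

Request:
{"name": "drive_tool", "arguments": {
  "steps": [
    {"slide": [0.004,0.0017,0],"dr": [0,0,0],"fingers": 0.076},
    {"slide": [0.008,0.0034,0],"dr": [0,0,0],"fingers": 0.076},
    {"slide": [0.012,0.0051,0],"dr": [0,0,0],"fingers": 0.076},
    {"slide": [0.016,0.0068,0],"dr": [0,0,0],"fingers": 0.076},
    {"slide": [0.02,0.0085,0],"dr": [0,0,0],"fingers": 0.076}
  ]
}}

```text
t: 6.63
eef_pos: [576.1, -68.8, 109.0]
tcp_rot: [-1.57, -0.401, -1.219]
ft_force: [-0.2, 1.6, 0.7]
opening: 0.801
```

Request:
{"name": "drive_tool", "arguments": {
  "steps": [
    {"slide": [0.004,0.0017,0],"dr": [0,0,0],"fingers": 0.076},
    {"slide": [0.008,0.0034,0],"dr": [0,0,0],"fingers": 0.076},
    {"slide": [0.012,0.0051,0],"dr": [0,0,0],"fingers": 0.076},
    {"slide": [0.016,0.0068,0],"dr": [0,0,0],"fingers": 0.076},
    {"slide": [0.02,0.0085,0],"dr": [0,0,0],"fingers": 0.076}
  ]
}}

```text
t: 7.05
eef_pos: [583.6, -89.2, 109.0]
tcp_rot: [-1.57, -0.401, -1.219]
ft_force: [-0.5, 1.3, 0.9]
opening: 0.801
```

Request:
{"name": "drive_tool", "arguments": {
  "steps": [
    {"slide": [0.0035,0.0015,0],"dr": [0,0,0],"fingers": 0.076},
    {"slide": [0.0065,0.0028,0],"dr": [0,0,0],"fingers": 0.076},
    {"slide": [0.009,0.0038,0],"dr": [0,0,0],"fingers": 0.076},
    {"slide": [0.011,0.0047,0],"dr": [0,0,0],"fingers": 0.076},
    {"slide": [0.0125,0.0053,0],"dr": [0,0,0],"fingers": 0.076}
  ]
}}

```text
t: 7.47
eef_pos: [588.1, -101.7, 109.0]
tcp_rot: [-1.57, -0.401, -1.219]
ft_force: [-1.0, 1.9, 0.9]
opening: 0.795
```

Run:
```python
from h import *
plan([614-44.7*.342,-168+44.7*.94,109],-70,.4)
shot("scene","7"); shot("top","7")
import cv2
a=cv2.imread("pics/scene7.png")[165:305,160:340]; cv2.imwrite("pics/scene7c.png",cv2.resize(a,None,fx=4,fy=4,interpolation=2))
a=cv2.imread("pics/top7.png")[170:305,305:445]; cv2.imwrite("pics/top7c.png",cv2.resize(a,None,fx=4,fy=4,interpolation=2))
```

```text
t 7.47 pos [ 588.1 -101.7  109. ] slide [0.0243 0.0103 0.0016] dr [-0.0016  0.0021  0.001 ] F [-1.   1.9  0.9] open 0.795
```

View pics/scene7c.png

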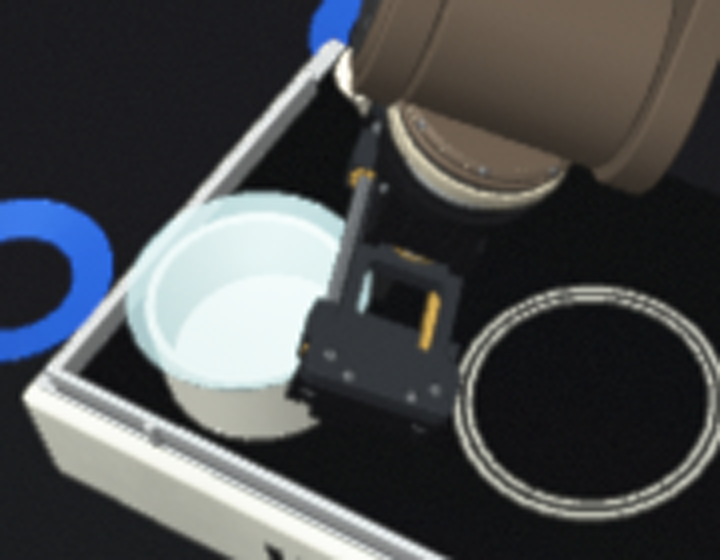

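View pics/top7c.png

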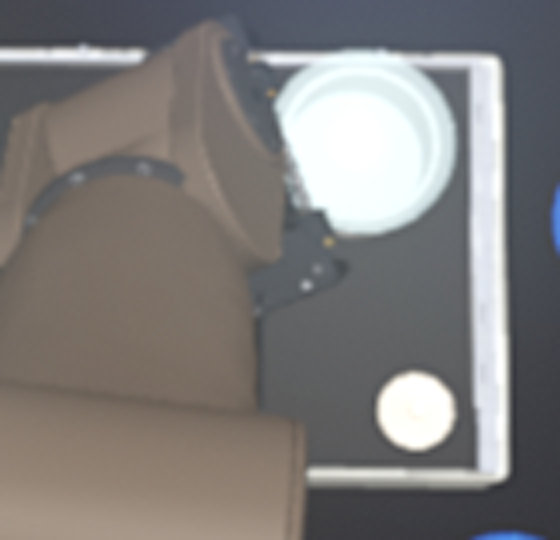

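Run:
```python
from h import *
T=lambda p:np.array(p)/4+[305,170]; S=lambda p:np.array(p)/4+[160,165]
def fit(cam,px,z,r,free=False):
    P=unproj(cam,px,z); s=least_squares(lambda c:np.hypot(*(P-c[:2]).T)-(c[2] if free else r),[*P.mean(0),r]); return np.round(s.x,1),np.round(s.fun,1)
print(fit("top",T([(456,150),(362,50),(362,236),(440,205),(430,80)]),157,60,True))
print(fit("scene",S([(128,300),(250,192),(240,388),(150,240),(175,370),(320,222)]),157,60,True))
print(fit("scene",S([(457,395),(590,286),(590,519),(490,330),(490,475),(690,330)]),100,70,True))
st=env.state()["eef_pos"]; print(st[:2]+44.7*np.array([.342,-.94]), w(np.load("h.npy"),[(68,-208,100)]))
```

```text
(array([ 600.6, -141.8,   62. ]), array([-1.3,  0.5, -0.8,  2. , -0.3]))
(array([ 603.4, -143.8,   57. ]), array([-1.7,  3.3,  2.6,  0.4, -1.4, -3.2]))
(array([548.6,  22.5,  68.7]), array([ 0. ,  2.2,  1.4, -0.7, -1.2, -1.8]))
[ 603.45793089 -143.75734356] [[ 614.02626227 -168.03088826  100.        ]]
```

Request:
{"name": "drive_tool", "arguments": {
  "steps": [
    {"slide": [0.0025,0.0011,0],"dr": [0,0,0],"fingers": 0.076},
    {"slide": [0.0055,0.0023,0],"dr": [0,0,0],"fingers": 0.076},
    {"slide": [0.0085,0.0036,0],"dr": [0,0,0],"fingers": 0.076},
    {"slide": [0.011,0.0047,0],"dr": [0,0,0],"fingers": 0.076},
    {"slide": [0.013,0.0055,0],"dr": [0,0,0],"fingers": 0.076}
  ]
}}

```text
t: 7.98
eef_pos: [593.1, -115.1, 109.0]
tcp_rot: [-1.57, -0.401, -1.22]
ft_force: [-0.2, 1.6, -0.5]
opening: 0.799
```

Request:
{"name": "drive_tool", "arguments": {
  "steps": [
    {"slide": [0.0012,0.0005,0],"dr": [0,0,0],"fingers": 0.076},
    {"slide": [0.0022,0.0009,0],"dr": [0,0,0],"fingers": 0.076},
    {"slide": [0.0032,0.0014,0],"dr": [0,0,0],"fingers": 0.076},
    {"slide": [0.0042,0.0018,0],"dr": [0,0,0],"fingers": 0.076},
    {"slide": [0.005,0.0021,0],"dr": [0,0,0],"fingers": 0.076}
  ]
}}

```text
t: 8.4
eef_pos: [594.8, -119.9, 109.0]
tcp_rot: [-1.57, -0.401, -1.219]
ft_force: [-1.0, 1.6, 0.0]
opening: 0.801
```

Run:
```python
from h import *
G=goal(-70,.4); print("per 1mm -y:",G.T@[0,-1,0],"+x:",G.T@[1,0,0])
st=env.state(); print(st["ft_force"],st["eef_pos"]); R=Ro.from_euler("xyz",st["tcp_rot"]).as_matrix(); print(R.T@[0,-1,0],R.T@[1,0,0])
shot("scene","8"); shot("top","8")
a=cv2.imread("pics/scene8.png")[165:305,160:340]; cv2.imwrite("pics/scene8c.png",cv2.resize(a,None,fx=4,fy=4,interpolation=2))
a=cv2.imread("pics/top8.png")[170:305,305:445]; cv2.imwrite("pics/top8c.png",cv2.resize(a,None,fx=4,fy=4,interpolation=2))
```

```text
per 1mm -y: [ 0.86551422  0.36593354 -0.34202014] +x: [0.31502141 0.13318892 0.93969262]
[-0.98743863  1.57253721  0.00901451] [ 594.84480287 -119.92806646  108.99889972]
[ 0.8643874   0.36622534 -0.34454813] [0.31700064 0.13499763 0.93876846]
```

View pics/scene8c.png

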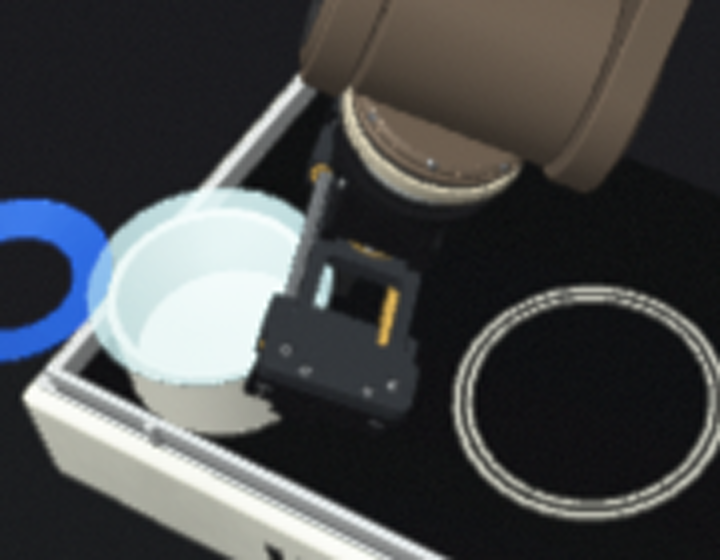

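View pics/top8c.png

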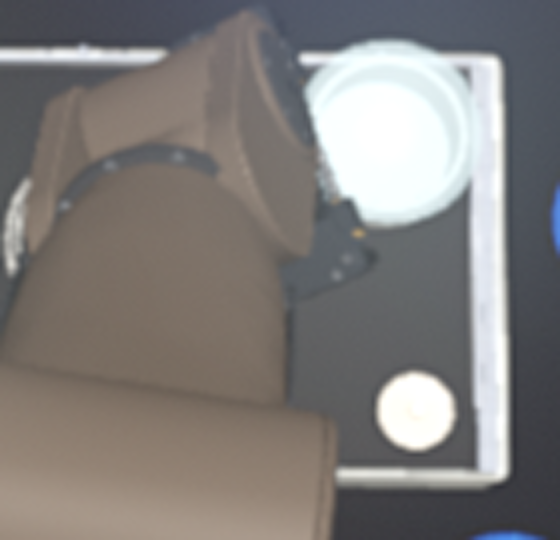

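Request:
{"name": "drive_tool", "arguments": {
  "steps": [
    {"slide": [0.0007,0.0003,-0.0003],"dr": [0,0,0],"fingers": 0.076},
    {"slide": [0.0014,0.0006,-0.0005],"dr": [0,0,0],"fingers": 0.076},
    {"slide": [0.0021,0.0009,-0.0008],"dr": [0,0,0],"fingers": 0.076},
    {"slide": [0.0028,0.0012,-0.0011],"dr": [0,0,0],"fingers": 0.076},
    {"slide": [0.0035,0.0015,-0.0014],"dr": [0,0,0],"fingers": 0.076}
  ]
}}

```text
t: 8.92
eef_pos: [594.9, -124.0, 109.0]
tcp_rot: [-1.57, -0.401, -1.219]
ft_force: [0.4, 1.8, 0.7]
opening: 0.801
```

Request:
{"name": "drive_tool", "arguments": {
  "steps": [
    {"slide": [0.0004,0.0002,-0.0002],"dr": [0,0,0],"fingers": 0.076},
    {"slide": [0.0009,0.0004,-0.0003],"dr": [0,0,0],"fingers": 0.076}
  ]
}}

```text
t: 9.08
eef_pos: [594.9, -125.0, 109.0]
tcp_rot: [-1.57, -0.401, -1.219]
ft_force: [0.1, 1.5, 0.1]
opening: 0.798
```

Request:
{"name": "drive_tool", "arguments": {
  "steps": [
    {"slide": [0.0004,0.0002,-0.0002],"dr": [0,0,0],"fingers": 0.076},
    {"slide": [0.0009,0.0004,-0.0003],"dr": [0,0,0],"fingers": 0.076}
  ]
}}

```text
t: 9.25
eef_pos: [594.9, -126.0, 109.0]
tcp_rot: [-1.57, -0.401, -1.219]
ft_force: [0.3, 2.1, 1.0]
opening: 0.801
```

Request:
{"name": "drive_tool", "arguments": {
  "steps": [
    {"slide": [0.0004,0.0002,-0.0002],"dr": [0,0,0],"fingers": 0.076},
    {"slide": [0.0004,0.0002,-0.0002],"dr": [0,0,0],"fingers": 0.076}
  ]
}}

```text
t: 9.42
eef_pos: [594.9, -126.5, 108.9]
tcp_rot: [-1.57, -0.401, -1.219]
ft_force: [-0.9, 1.0, 0.3]
opening: 0.802
```

Request:
{"name": "drive_tool", "arguments": {
  "steps": [
    {"slide": [0.0004,0.0002,-0.0002],"dr": [0,0,0],"fingers": 0.076},
    {"slide": [0.0004,0.0002,-0.0002],"dr": [0,0,0],"fingers": 0.076}
  ]
}}

```text
t: 9.58
eef_pos: [594.9, -127.0, 108.9]
tcp_rot: [-1.57, -0.401, -1.219]
ft_force: [-0.2, 1.9, 1.1]
opening: 0.8
```

Request:
{"name": "drive_tool", "arguments": {
  "steps": [
    {"slide": [0.0004,0.0002,-0.0002],"dr": [0,0,0],"fingers": 0.076},
    {"slide": [0.0004,0.0002,-0.0002],"dr": [0,0,0],"fingers": 0.076}
  ]
}}

```text
t: 9.75
eef_pos: [594.9, -127.5, 108.9]
tcp_rot: [-1.57, -0.401, -1.219]
ft_force: [0.7, 1.1, 1.0]
opening: 0.799
```

Request:
{"name": "drive_tool", "arguments": {
  "steps": [
    {"slide": [0.0004,0.0002,-0.0002],"dr": [0,0,0],"fingers": 0.076},
    {"slide": [0.0004,0.0002,-0.0002],"dr": [0,0,0],"fingers": 0.076}
  ]
}}

```text
t: 9.92
eef_pos: [594.8, -128.0, 108.9]
tcp_rot: [-1.57, -0.401, -1.219]
ft_force: [-0.2, 2.0, 0.7]
opening: 0.797
```

Request:
{"name": "drive_tool", "arguments": {
  "steps": [
    {"slide": [0.0004,0.0002,-0.0002],"dr": [0,0,0],"fingers": 0.076},
    {"slide": [0.0004,0.0002,-0.0002],"dr": [0,0,0],"fingers": 0.076}
  ]
}}

```text
t: 10.08
eef_pos: [594.8, -128.5, 108.8]
tcp_rot: [-1.57, -0.401, -1.219]
ft_force: [0.2, 1.2, 0.5]
opening: 0.798
```

Run:
```python
from h import *
print(env.state()["ft_force"])
shot("scene","9"); shot("top","9"); shot("wrist","9")
a=cv2.imread("pics/scene9.png")[190:290,150:270]; cv2.imwrite("pics/scene9c.png",cv2.resize(a,None,fx=6,fy=6,interpolation=2))
a=cv2.imread("pics/top9.png")[170:260,355:445]; cv2.imwrite("pics/top9c.png",cv2.resize(a,None,fx=6,fy=6,interpolation=2))
```

```text
[0.17593515 1.19055916 0.54988938]
```

View pics/scene9c.png

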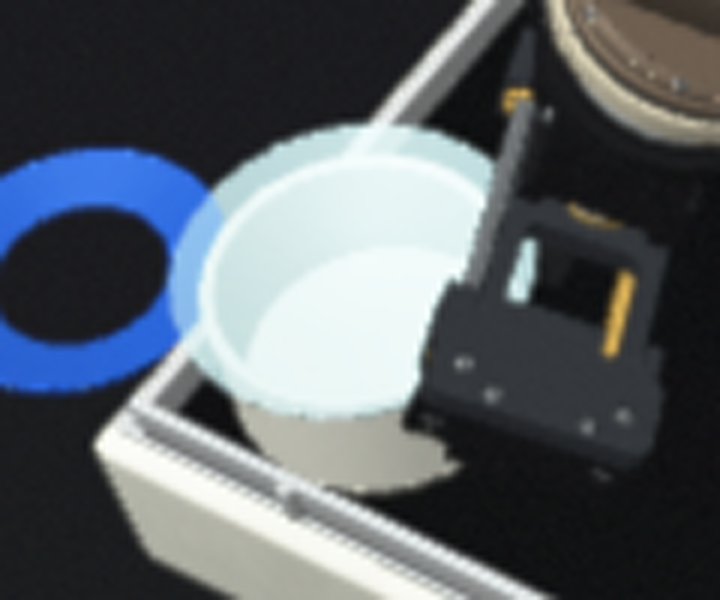

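View pics/top9c.png

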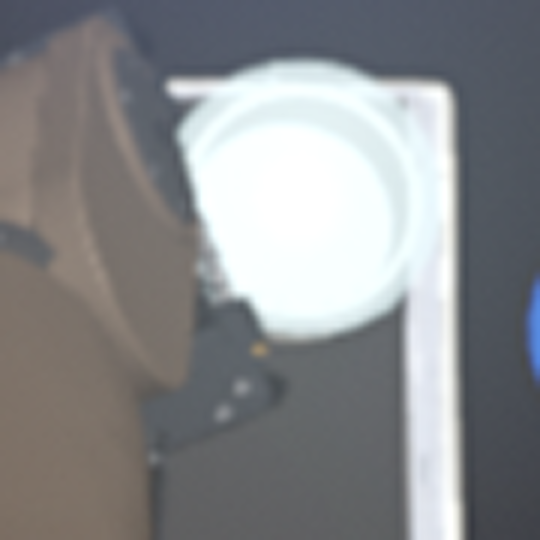

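Run:
```python
from h import *
T=lambda p:np.array(p)/6+[355,170]; S=lambda p:np.array(p)/6+[150,190]
def fit(cam,px,z,r,free=False):
    P=unproj(cam,px,z); s=least_squares(lambda c:np.hypot(*(P-c[:2]).T)-(c[2] if free else r),[*P.mean(0),r]); return np.round(s.x,1),np.round(s.fun,1)
print(fit("top",T([(437,200),(302,58),(302,338),(400,95),(395,308)]),157,60,True))
print(fit("scene",S([(168,270),(370,122),(320,418),(225,190),(220,380),(480,152)]),157,60,True))
print("rear rail glass corner px scene",(proj("scene",w(np.load("h.npy"),[(120,-260,116),(-110,-260,116)]))-[150,190])*6)
print("top corner",(proj("top",w(np.load("h.npy"),[(120,-260,100),(120,-260,116),(-110,-260,100),(-110,-260,116)]))-[355,170])*6)
```

```text
(array([ 609. , -164.8,   62.7]), array([-2.1, -0.7, -0.4,  1.8,  1.4]))
(array([ 608.3, -166.3,   60.1]), array([ 2. ,  1.1,  0.2, -2.2, -0.7, -0.4]))
rear rail glass corner px scene [[148.4988702  398.36760196]
 [526.56331191 -45.57867776]]
top corner [[400.66380495 105.51727675]
 [406.59449754  95.95108411]
 [408.01229183 611.85252108]
 [414.19688818 607.76396322]]
```

Request:
{"name": "drive_tool", "arguments": {
  "steps": [
    {"slide": [0.0004,0.0002,-0.0002],"dr": [0,0,0],"fingers": 0.076},
    {"slide": [0.0004,0.0002,-0.0002],"dr": [0,0,0],"fingers": 0.076}
  ]
}}

```text
t: 10.4
eef_pos: [594.8, -128.9, 108.8]
tcp_rot: [-1.57, -0.401, -1.219]
ft_force: [-0.4, 2.5, 1.5]
opening: 0.8
```

Request:
{"name": "drive_tool", "arguments": {
  "steps": [
    {"slide": [0.0004,0.0002,-0.0002],"dr": [0,0,0],"fingers": 0.076},
    {"slide": [0.0004,0.0002,-0.0002],"dr": [0,0,0],"fingers": 0.076}
  ]
}}

```text
t: 10.57
eef_pos: [594.8, -129.2, 108.8]
tcp_rot: [-1.57, -0.401, -1.219]
ft_force: [-0.6, 5.0, 2.2]
opening: 0.797
```

Request:
{"name": "drive_tool", "arguments": {
  "steps": [
    {"slide": [0.0004,0.0002,-0.0002],"dr": [0,0,0],"fingers": 0.076},
    {"slide": [0.0004,0.0002,-0.0002],"dr": [0,0,0],"fingers": 0.076}
  ]
}}

```text
t: 10.73
eef_pos: [594.8, -129.4, 108.7]
tcp_rot: [-1.57, -0.401, -1.219]
ft_force: [-0.4, 6.8, 2.2]
opening: 0.798
```

Request:
{"name": "drive_tool", "arguments": {
  "steps": [
    {"slide": [0.0004,0.0002,-0.0002],"dr": [0,0,0],"fingers": 0.076},
    {"slide": [0.0004,0.0002,-0.0002],"dr": [0,0,0],"fingers": 0.076}
  ]
}}

```text
t: 10.9
eef_pos: [594.8, -129.6, 108.7]
tcp_rot: [-1.569, -0.401, -1.219]
ft_force: [0.2, 9.4, 2.3]
opening: 0.797
```

Request:
{"name": "drive_tool", "arguments": {
  "steps": [
    {"slide": [-0.0009,-0.0004,0.0004],"dr": [0,0,0],"fingers": 0.076},
    {"slide": [-0.0007,-0.0003,0.0011],"dr": [0,0,0],"fingers": 0.076},
    {"slide": [-0.0005,-0.0002,0.0018],"dr": [0,0,0],"fingers": 0.076},
    {"slide": [-0.0003,-0.0001,0.0025],"dr": [0,0,0],"fingers": 0.076},
    {"slide": [-0.0001,0.0,0.0032],"dr": [0,0,0],"fingers": 0.076}
  ]
}}

```text
t: 11.32
eef_pos: [596.7, -129.2, 108.4]
tcp_rot: [-1.572, -0.4, -1.22]
ft_force: [-4.9, 4.8, 4.9]
opening: 0.799
```

Request:
{"name": "drive_tool", "arguments": {
  "steps": [
    {"slide": [0.0002,0.0001,0.0005],"dr": [0,0,0],"fingers": 0.076},
    {"slide": [0.0003,0.0001,0.001],"dr": [0,0,0],"fingers": 0.076}
  ]
}}

```text
t: 11.48
eef_pos: [597.8, -129.1, 108.4]
tcp_rot: [-1.572, -0.4, -1.22]
ft_force: [-3.7, 3.7, 2.7]
opening: 0.802
```

Request:
{"name": "drive_tool", "arguments": {
  "steps": [
    {"slide": [0.0002,0.0001,0.0005],"dr": [0,0,0],"fingers": 0.076},
    {"slide": [0.0003,0.0001,0.001],"dr": [0,0,0],"fingers": 0.076}
  ]
}}

```text
t: 11.65
eef_pos: [598.9, -129.1, 108.4]
tcp_rot: [-1.572, -0.4, -1.22]
ft_force: [-3.0, 4.8, 2.6]
opening: 0.8
```

Request:
{"name": "drive_tool", "arguments": {
  "steps": [
    {"slide": [0.0002,0.0,0.0005],"dr": [0,0,0],"fingers": 0.076},
    {"slide": [0.0003,0.0001,0.001],"dr": [0,0,0],"fingers": 0.076}
  ]
}}

```text
t: 11.82
eef_pos: [599.9, -129.1, 108.4]
tcp_rot: [-1.572, -0.4, -1.22]
ft_force: [-4.1, 4.3, 2.6]
opening: 0.8
```

Request:
{"name": "drive_tool", "arguments": {
  "steps": [
    {"slide": [0.0001,0.0,0.0004],"dr": [0,0,0],"fingers": 0.076},
    {"slide": [0.0001,0.0,0.0004],"dr": [0,0,0],"fingers": 0.076}
  ]
}}

```text
t: 11.98
eef_pos: [600.2, -129.1, 108.4]
tcp_rot: [-1.572, -0.4, -1.22]
ft_force: [-5.0, 4.3, 1.9]
opening: 0.8
```

Run:
```python
from h import *
print(env.state()["ft_force"])
shot("scene","10"); shot("top","10"); 
a=cv2.imread("pics/scene10.png")[190:290,150:270]; cv2.imwrite("pics/scene10c.png",cv2.resize(a,None,fx=6,fy=6,interpolation=2))
a=cv2.imread("pics/top10.png")[170:260,355:445]; cv2.imwrite("pics/top10c.png",cv2.resize(a,None,fx=6,fy=6,interpolation=2))
```

```text
[-4.98449848  4.31416456  1.87799197]
```

View pics/scene10c.png

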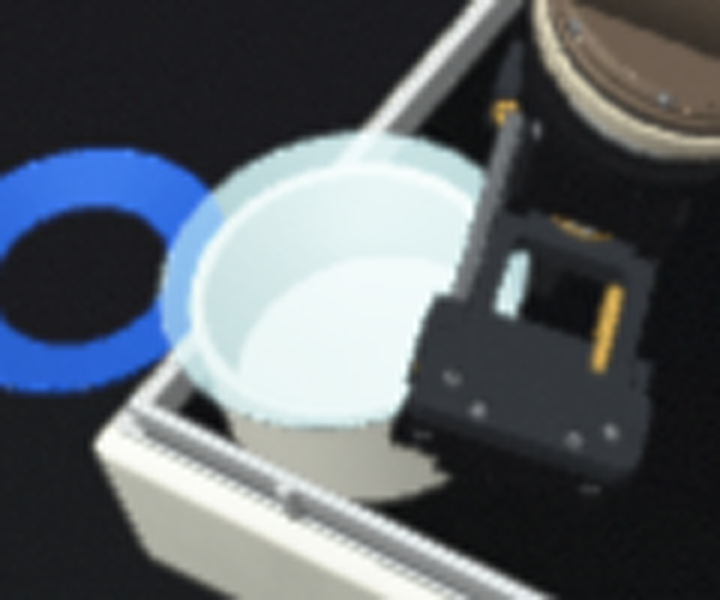

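View pics/top10c.png

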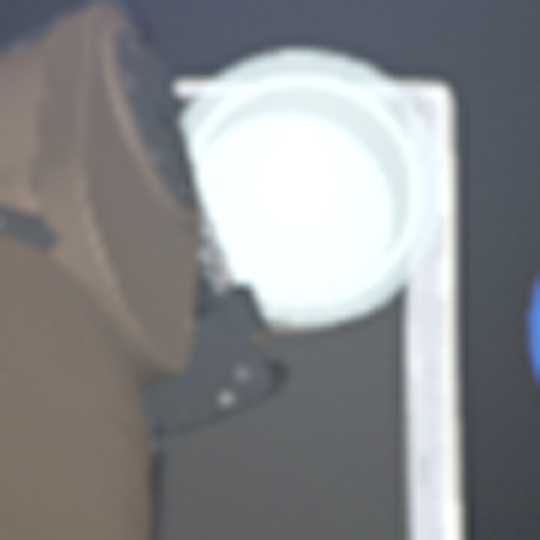

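Request:
{"name": "drive_tool", "arguments": {
  "steps": [
    {"slide": [0.0002,0.0,0.0005],"dr": [0,0,0],"fingers": 0.076},
    {"slide": [0.0003,0.0001,0.001],"dr": [0,0,0],"fingers": 0.076}
  ]
}}

```text
t: 12.25
eef_pos: [600.5, -129.1, 108.3]
tcp_rot: [-1.574, -0.4, -1.22]
ft_force: [-7.5, 4.5, 3.8]
opening: 0.8
```

Request:
{"name": "drive_tool", "arguments": {
  "steps": [
    {"slide": [0.0002,0.0,0.0005],"dr": [0,0,0],"fingers": 0.076},
    {"slide": [0.0003,0.0001,0.001],"dr": [0,0,0],"fingers": 0.076}
  ]
}}

```text
t: 12.42
eef_pos: [600.8, -129.1, 108.2]
tcp_rot: [-1.576, -0.399, -1.22]
ft_force: [-12.3, 4.4, 6.3]
opening: 0.8
```

Request:
{"name": "drive_tool", "arguments": {
  "steps": [
    {"slide": [-0.0005,-0.0002,-0.0004],"dr": [0,0,0],"fingers": 0.076},
    {"slide": [-0.0011,-0.0004,-0.0008],"dr": [0,0,0],"fingers": 0.076},
    {"slide": [-0.0025,-0.001,-0.001],"dr": [0,0,0],"fingers": 0.076},
    {"slide": [-0.006,-0.0025,-0.001],"dr": [0,0,0],"fingers": 0.076},
    {"slide": [-0.012,-0.005,-0.001],"dr": [0,0,0],"fingers": 0.076}
  ]
}}

```text
t: 12.83
eef_pos: [598.1, -117.3, 108.8]
tcp_rot: [-1.57, -0.401, -1.22]
ft_force: [-0.0, 0.5, 0.0]
opening: 0.8
```

Request:
{"name": "drive_tool", "arguments": {
  "steps": [
    {"slide": [-0.02,-0.008,0],"dr": [0,0,0],"fingers": 0.076},
    {"slide": [-0.04,-0.017,0],"dr": [0,0,0],"fingers": 0.076},
    {"slide": [-0.06,-0.03,0],"dr": [0,0,0],"fingers": 0.076},
    {"slide": [-0.07,-0.07,0],"dr": [0,0,0],"fingers": 0.066},
    {"slide": [-0.07,-0.11,0],"dr": [0,0,0],"fingers": 0.066}
  ]
}}

```text
t: 13.25
eef_pos: [559.1, -14.1, 181.8]
tcp_rot: [-1.575, -0.399, -1.216]
ft_force: [0.6, -0.2, 1.0]
opening: 0.721
```

Run:
```python
from h import *
st=env.state(); print(st["ft_force"],st["eef_pos"])
shot("scene","11"); shot("top","11"); 
a=cv2.imread("pics/scene11.png")[190:290,150:270]; cv2.imwrite("pics/scene11c.png",cv2.resize(a,None,fx=6,fy=6,interpolation=2))
a=cv2.imread("pics/top11.png")[170:260,355:445]; cv2.imwrite("pics/top11c.png",cv2.resize(a,None,fx=6,fy=6,interpolation=2))
```

```text
[ 0.55289036 -0.19570437  0.96726813] [559.12170003 -14.13274369 181.75271162]
```

View pics/scene11c.png

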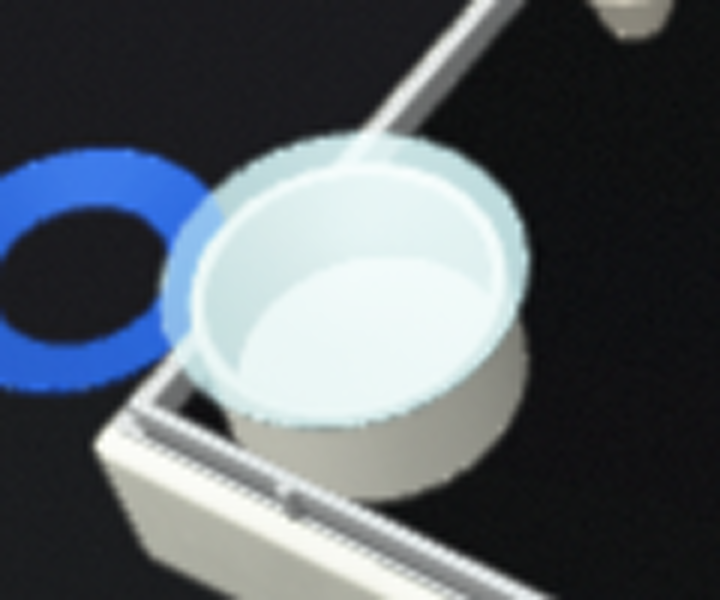

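View pics/top11c.png

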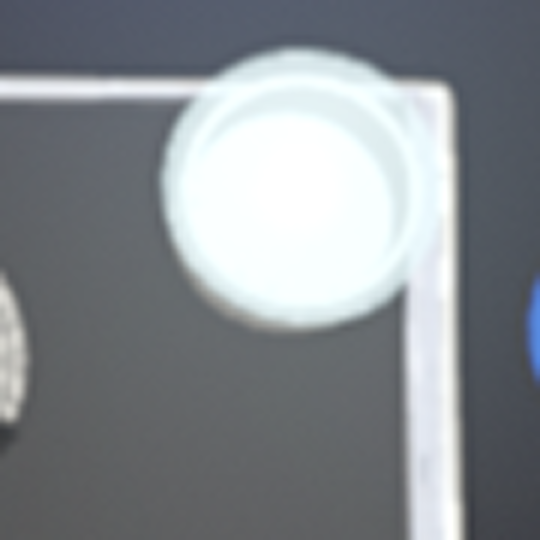

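Run:
```python
from h import *
T=lambda p:np.array(p)/6+[355,170]; S=lambda p:np.array(p)/6+[150,190]
def fit(cam,px,z,r,free=False):
    P=unproj(cam,px,z); s=least_squares(lambda c:np.hypot(*(P-c[:2]).T)-(c[2] if free else r),[*P.mean(0),r]); return s.x,np.round(s.fun,1)
c1=fit("top",T([(436,190),(300,47),(300,329),(162,185),(195,90),(390,85)]),157,60,True);print(c1)
c2=fit("scene",S([(160,280),(362,130),(330,428),(530,260),(215,195),(500,190)]),157,60,True);print(c2)
tgt=w(np.load("h.npy"),[(68,-208,100)])[0]; print(tgt)
for n,o,i in(("scene",(150,190),"11"),("top",(355,170),"11")):
    a=cv2.imread(f"pics/{n}11c.png")
    def d(X,c): cv2.polylines(a,[np.int32((proj(n,X)-o)*6)],False,c,1)
    for c,col in((tgt,(0,0,255)),(c2[0],(0,200,0))):
        d(circ(c,52,100),col);d(circ(c,60,157),col);d(circ(c,52,154),col);d(circ(c,47,154),col)
    cv2.imwrite(f"pics/{n}11o.png",a)
```

```text
(array([ 613.43517051, -165.82117599,   60.97338961]), array([-1.7,  1.5,  1.9, -2.1,  0.5, -0.1]))
(array([ 613.22484387, -167.41437406,   60.1410497 ]), array([ 0.7,  1.4,  0. ,  0.3, -1.4, -1. ]))
[ 614.02626227 -168.03088826  100.        ]
```

View pics/scene11o.png

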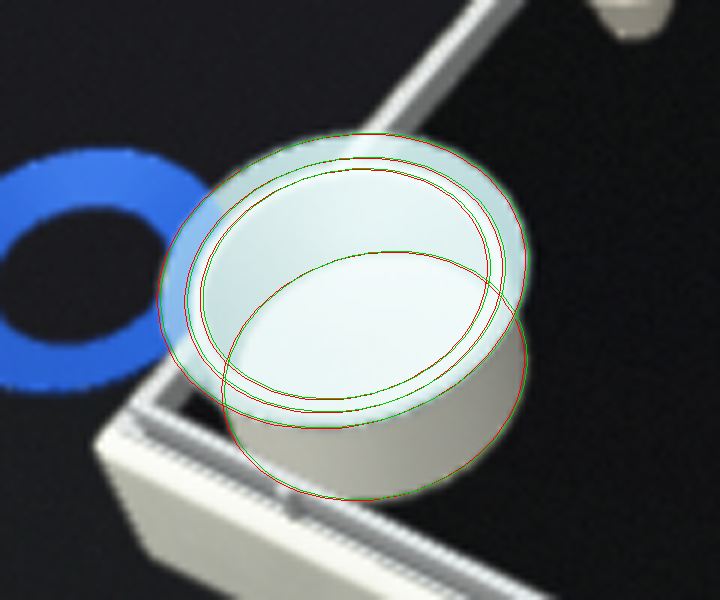

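View pics/top11o.png

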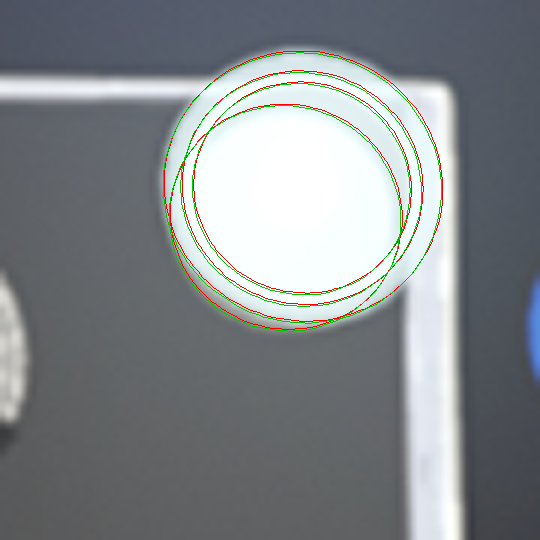

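Run:
```python
from h import *
G=goal(-82.8,.4); h=np.array([.125,-.992]); t=np.r_[np.array([523,214.5])-48*h,109]; print(t, t-170*G[:,1])
plan([555,40,290],-75,.4)
plan(t-170*G[:,1],-82.8,.4)
```

```text
[517.    262.116 109.   ] [508.70279979 327.7951026  265.58036898]
t 13.35 pos [562.3 -13.7 187.7] slide [-0.0085 -0.1148  0.0127] dr [-0.044   0.0824  0.0031] F [-0.2  0.2 -0.2] open 0.701
t 13.35 pos [562.3 -13.7 187.7] slide [-0.2813 -0.2042  0.0691] dr [-0.0972  0.2077  0.0025] F [-0.2  0.2 -0.2] open 0.701
```

Request:
{"name": "drive_tool", "arguments": {
  "steps": [
    {"slide": [-0.003,-0.03,0.003],"dr": [-0.01,0.02,0],"fingers": 0.066},
    {"slide": [-0.01,-0.065,0.006],"dr": [-0.02,0.05,0],"fingers": 0.066},
    {"slide": [-0.035,-0.095,0.013],"dr": [-0.04,0.08,0],"fingers": 0.066},
    {"slide": [-0.065,-0.12,0.02],"dr": [-0.06,0.12,0],"fingers": 0.066},
    {"slide": [-0.1,-0.14,0.03],"dr": [-0.07,0.15,0],"fingers": 0.066}
  ]
}}

```text
t: 13.77
eef_pos: [538.4, 133.0, 274.6]
tcp_rot: [-1.573, -0.402, -1.387]
ft_force: [0.8, 0.1, -0.0]
opening: 0.694
```

Run:
```python
from h import *
plan([508.7,327.8,290],-82.8,.4)
```

```text
t 13.77 pos [538.4 133.  274.6] slide [-0.1752 -0.0912  0.0062] dr [-0.0206  0.0533  0.0019] F [ 0.8  0.1 -0. ] open 0.694
```

Request:
{"name": "drive_tool", "arguments": {
  "steps": [
    {"slide": [-0.035,-0.025,0.002],"dr": [-0.01,0.02,0],"fingers": 0.066},
    {"slide": [-0.07,-0.045,0.003],"dr": [-0.02,0.053,0.002],"fingers": 0.066},
    {"slide": [-0.105,-0.06,0.004],"dr": [-0.02,0.053,0.002],"fingers": 0.066},
    {"slide": [-0.14,-0.075,0.006],"dr": [-0.02,0.053,0.002],"fingers": 0.066},
    {"slide": [-0.175,-0.091,0.006],"dr": [-0.02,0.053,0.002],"fingers": 0.066}
  ]
}}

```text
t: 14.18
eef_pos: [507.6, 328.1, 287.5]
tcp_rot: [-1.573, -0.4, -1.44]
ft_force: [0.9, -0.1, 0.3]
opening: 0.697
```

Run:
```python
from h import *
plan([517,262.1,109],-82.8,.4)
shot("scene","12");shot("top","12")
a=cv2.imread("pics/scene12.png")[165:410,160:480]; cv2.imwrite("pics/scene12c.png",cv2.resize(a,None,fx=2.4,fy=2.4,interpolation=2))
```

```text
t 14.18 pos [507.6 328.1 287.5] slide [-0.0082  0.1904  0.0013] dr [0.0007 0.0046 0.0002] F [ 0.9 -0.1  0.3] open 0.697
```

View pics/scene12c.png

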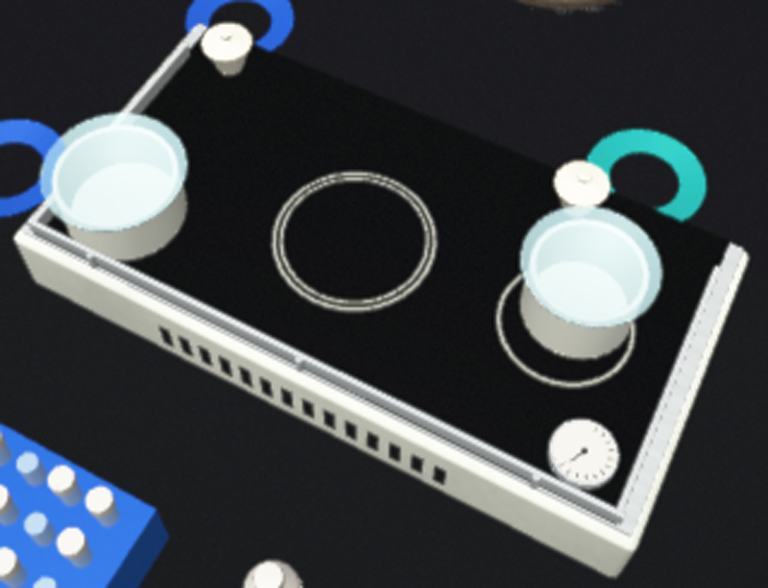

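View pics/top12.png

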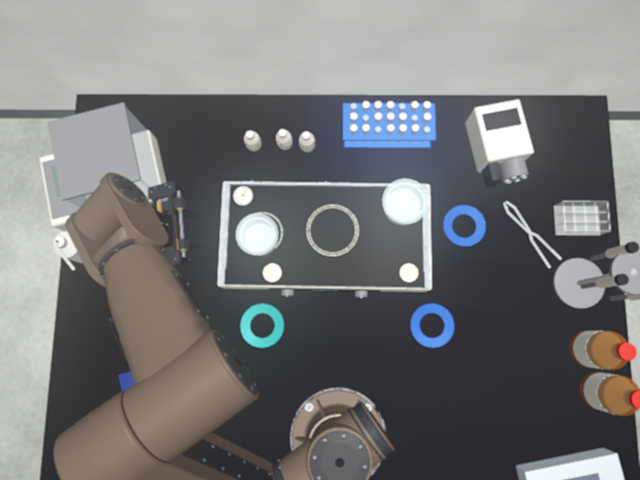

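```bash
python3 - <<'E'
from h import *
print("base corners z=40",unproj("top",[(170,205),(50,225),(128,130)],40))
for z in (150,250,300): print(z,unproj("top",[(139,185),(50,213),(125,103),(160,190)],z))
# wrist cluster in view
for z in(400,500,600): print(z,unproj("top",[(105,178),(135,180),(165,215)],z))
print(proj("scene",[[640,450,z] for z in(0,100,200,300)]))
E
python3 - <<'E'
import cv2
a=cv2.imread("pics/top12.png")[80:300,20:280]; cv2.imwrite("pics/top12c.png",cv2.resize(a,None,fx=3,fy=2.7,interpolation=2))
a=cv2.imread("pics/scene12.png"); cv2.imwrite("pics/scene12d.png",a)
E
```

```text
base corners z=40 [[626.83288523 482.18096922]
 [566.49513893 819.44553872]
 [850.18415907 618.78846663]]
150 [[654.17566466 532.93659245]
 [576.80560745 762.43087169]
 [884.28839147 587.65067278]
 [640.9028256  476.29289476]]
250 [[626.26792666 494.91526054]
 [554.62635693 707.41775828]
 [839.34308204 545.57830439]
 [613.97781005 442.46546841]]
300 [[612.31405765 475.90459458]
 [543.53673167 679.91120158]
 [816.87042733 524.54212019]
 [600.51530227 425.55175523]]
400 [[599.5746519  512.87488467]
 [595.49529003 447.35549698]
 [518.74165805 377.48590762]]
500 [[570.2887505  468.03996858]
 [566.58003103 408.47353739]
 [496.80007582 344.95215487]]
600 [[541.00284909 423.20505249]
 [537.66477204 369.59157779]
 [474.85849359 312.41840212]]
[[486.03378663 418.58435475]
 [504.92015325 403.63309961]
 [528.36939346 385.06967869]
 [558.26225735 361.40520984]]
```

View pics/top12c.png

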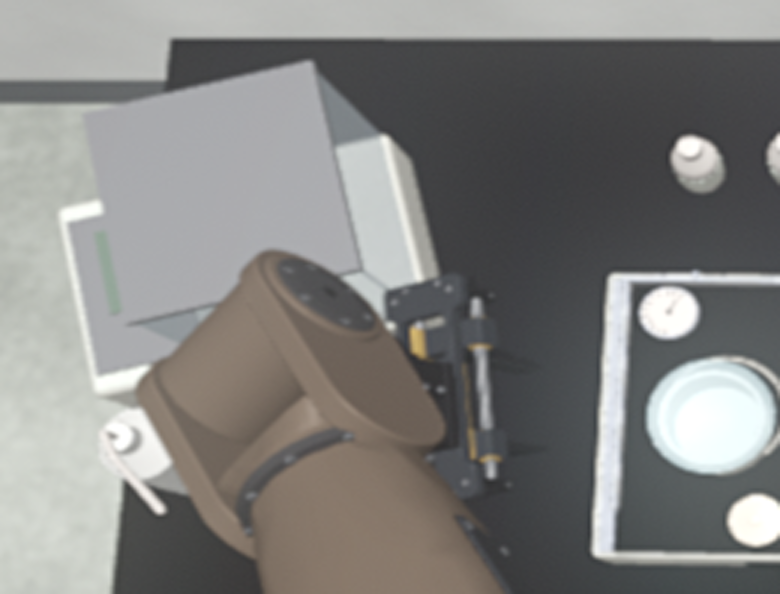

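View pics/scene12d.png

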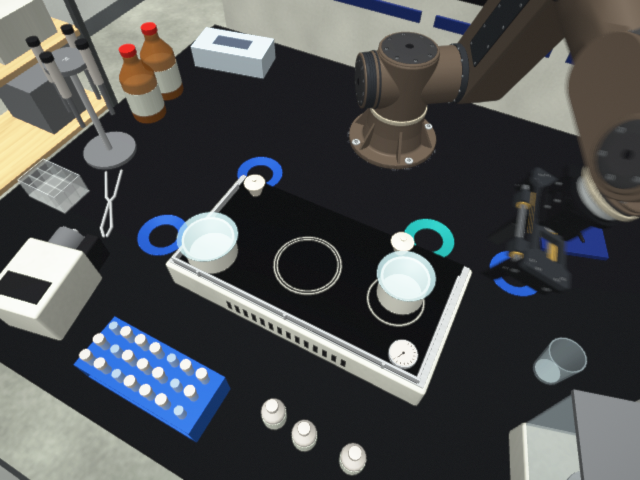

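Request:
{"name": "drive_tool", "arguments": {
  "steps": [
    {"slide": [-0.008,0.03,0.001],"dr": [0,0.005,0],"fingers": 0.066},
    {"slide": [-0.008,0.065,0.001],"dr": [0,0.005,0],"fingers": 0.066},
    {"slide": [-0.008,0.1,0.001],"dr": [0,0.005,0],"fingers": 0.066},
    {"slide": [-0.008,0.125,0.001],"dr": [0,0.005,0],"fingers": 0.066},
    {"slide": [-0.008,0.14,0.001],"dr": [0,0.005,0],"fingers": 0.066}
  ]
}}

```text
t: 14.7
eef_pos: [513.9, 277.6, 152.9]
tcp_rot: [-1.575, -0.401, -1.445]
ft_force: [0.6, -0.7, 0.2]
opening: 0.698
```

Run:
```python
from h import *
plan([517,262.1,109],-82.8,.4)
shot("scene","13");shot("wrist","13")
a=cv2.imread("pics/scene13.png")[165:410,260:580]; cv2.imwrite("pics/scene13c.png",cv2.resize(a,None,fx=2.4,fy=2.4,interpolation=2))
```

```text
t 14.7 pos [513.9 277.6 152.9] slide [-0.0026  0.0466  0.0013] dr [0.0042 0.0004 0.0013] F [ 0.6 -0.7  0.2] open 0.698
```

View pics/scene13c.png

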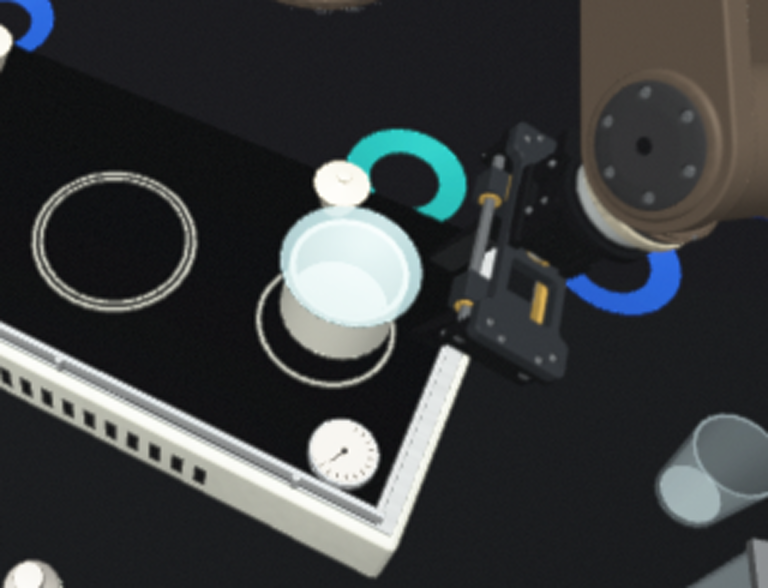

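View pics/wrist13.png

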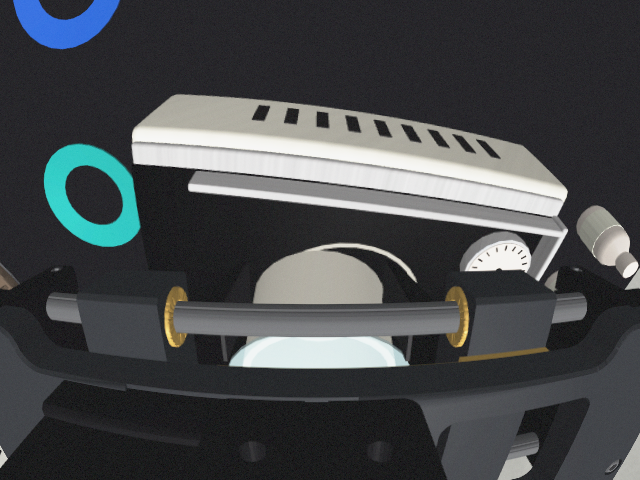

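Request:
{"name": "drive_tool", "arguments": {
  "steps": [
    {"slide": [-0.0025,0.015,0.001],"dr": [0.004,0,0.001],"fingers": 0.066},
    {"slide": [-0.0025,0.028,0.001],"dr": [0.004,0,0.001],"fingers": 0.066},
    {"slide": [-0.0025,0.037,0.001],"dr": [0.004,0,0.001],"fingers": 0.066},
    {"slide": [-0.0025,0.043,0.001],"dr": [0.004,0,0.001],"fingers": 0.066},
    {"slide": [-0.0025,0.0455,0.001],"dr": [0.004,0,0.001],"fingers": 0.066}
  ]
}}

```text
t: 15.22
eef_pos: [517.6, 264.3, 112.9]
tcp_rot: [-1.568, -0.399, -1.445]
ft_force: [-0.0, -0.2, -0.6]
opening: 0.694
```

Run:
```python
from h import *
plan([517,262.1,109],-82.8,.4)
shot("scene","14");shot("wrist","14")
a=cv2.imread("pics/scene14.png")[165:410,260:580]; cv2.imwrite("pics/scene14c.png",cv2.resize(a,None,fx=2.4,fy=2.4,interpolation=2))
```

```text
t 15.22 pos [517.6 264.3 112.9] slide [ 0.0004  0.0044 -0.0009] dr [-0.0029 -0.0003 -0.0012] F [-0.  -0.2 -0.6] open 0.694
```

View pics/scene14c.png

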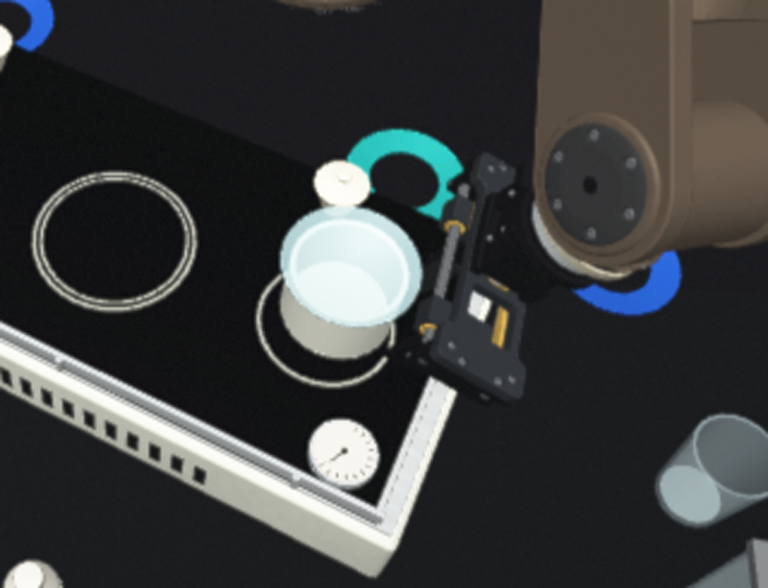

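View pics/wrist14.png

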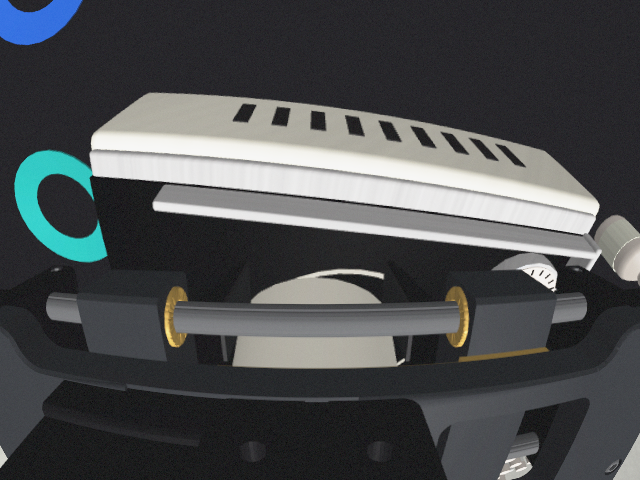

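Request:
{"name": "drive_tool", "arguments": {
  "steps": [
    {"slide": [0.0,0.003,-0.0009],"dr": [-0.003,0,-0.001],"fingers": 0.066},
    {"slide": [0.0022,0.0047,-0.0009],"dr": [-0.003,0,-0.001],"fingers": 0.066},
    {"slide": [0.004,0.0055,-0.0009],"dr": [-0.003,0,-0.001],"fingers": 0.066},
    {"slide": [0.0055,0.0061,-0.0009],"dr": [-0.003,0,-0.001],"fingers": 0.066},
    {"slide": [0.0068,0.0067,-0.0009],"dr": [-0.003,0,-0.001],"fingers": 0.066}
  ]
}}

```text
t: 15.73
eef_pos: [517.8, 255.3, 109.7]
tcp_rot: [-1.571, -0.4, -1.445]
ft_force: [-0.2, 0.3, -1.1]
opening: 0.697
```

Request:
{"name": "drive_tool", "arguments": {
  "steps": [
    {"slide": [0.0012,0.0005,0],"dr": [0,0,0],"fingers": 0.066},
    {"slide": [0.0028,0.0012,0],"dr": [0,0,0],"fingers": 0.066},
    {"slide": [0.005,0.0021,0],"dr": [0,0,0],"fingers": 0.066},
    {"slide": [0.0078,0.0033,0],"dr": [0,0,0],"fingers": 0.066},
    {"slide": [0.011,0.0047,0],"dr": [0,0,0],"fingers": 0.066}
  ]
}}

```text
t: 16.15
eef_pos: [519.3, 243.6, 109.4]
tcp_rot: [-1.571, -0.399, -1.445]
ft_force: [-0.6, 2.0, 0.5]
opening: 0.694
```

Run:
```python
from h import *
h=np.array([.125,-.992]); p=np.array([547.4,20.5])-41.2*h
plan([*p,109],-82.8,.4)
shot("scene","15")
a=cv2.imread("pics/scene15.png")[165:410,260:580]; cv2.imwrite("pics/scene15c.png",cv2.resize(a,None,fx=2.4,fy=2.4,interpolation=2))
```

```text
t 16.15 pos [519.3 243.6 109.4] slide [ 1.691e-01  7.180e-02 -1.000e-04] dr [-0.0002  0.0001 -0.0007] F [-0.6  2.   0.5] open 0.694
```

View pics/scene15c.png

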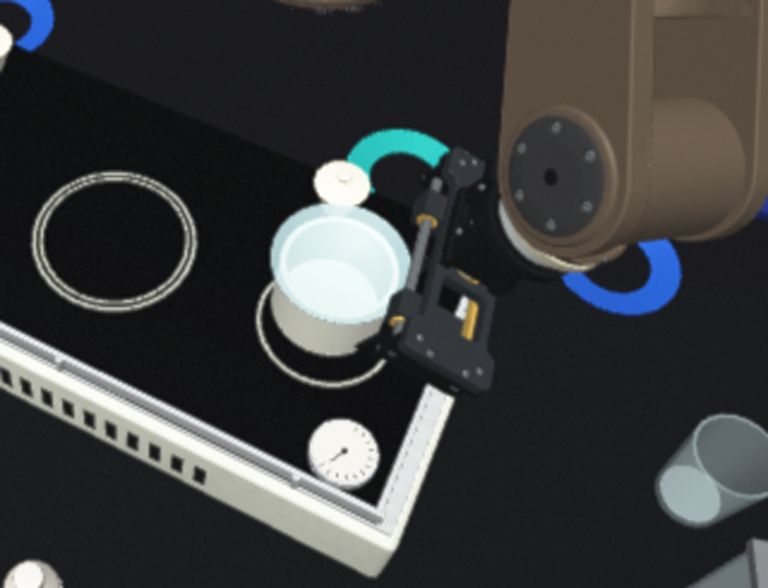

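Request:
{"name": "drive_tool", "arguments": {
  "steps": [
    {"slide": [0.0035,0.0015,0],"dr": [0,0,0],"fingers": 0.066},
    {"slide": [0.0073,0.0031,0],"dr": [0,0,0],"fingers": 0.066},
    {"slide": [0.0112,0.0047,0],"dr": [0,0,0],"fingers": 0.066},
    {"slide": [0.0151,0.0064,0],"dr": [0,0,0],"fingers": 0.066},
    {"slide": [0.019,0.0081,0],"dr": [0,0,0],"fingers": 0.066}
  ]
}}

```text
t: 16.62
eef_pos: [521.9, 222.7, 109.3]
tcp_rot: [-1.571, -0.4, -1.445]
ft_force: [-0.3, 2.2, 1.5]
opening: 0.692
```

Request:
{"name": "drive_tool", "arguments": {
  "steps": [
    {"slide": [0.004,0.0017,0],"dr": [0,0,0],"fingers": 0.066},
    {"slide": [0.008,0.0034,0],"dr": [0,0,0],"fingers": 0.066},
    {"slide": [0.012,0.0051,0],"dr": [0,0,0],"fingers": 0.066},
    {"slide": [0.016,0.0068,0],"dr": [0,0,0],"fingers": 0.066},
    {"slide": [0.02,0.0085,0],"dr": [0,0,0],"fingers": 0.066}
  ]
}}

```text
t: 17.03
eef_pos: [524.6, 201.1, 109.3]
tcp_rot: [-1.571, -0.4, -1.445]
ft_force: [-0.9, 2.5, 1.0]
opening: 0.696
```

Request:
{"name": "drive_tool", "arguments": {
  "steps": [
    {"slide": [0.004,0.0017,0],"dr": [0,0,0],"fingers": 0.066},
    {"slide": [0.008,0.0034,0],"dr": [0,0,0],"fingers": 0.066},
    {"slide": [0.012,0.0051,0],"dr": [0,0,0],"fingers": 0.066},
    {"slide": [0.016,0.0068,0],"dr": [0,0,0],"fingers": 0.066},
    {"slide": [0.02,0.0085,0],"dr": [0,0,0],"fingers": 0.066}
  ]
}}

```text
t: 17.45
eef_pos: [527.3, 179.6, 109.2]
tcp_rot: [-1.571, -0.4, -1.445]
ft_force: [0.3, 2.7, 0.7]
opening: 0.697
```

Request:
{"name": "drive_tool", "arguments": {
  "steps": [
    {"slide": [0.004,0.0017,0],"dr": [0,0,0],"fingers": 0.066},
    {"slide": [0.008,0.0034,0],"dr": [0,0,0],"fingers": 0.066},
    {"slide": [0.012,0.0051,0],"dr": [0,0,0],"fingers": 0.066},
    {"slide": [0.016,0.0068,0],"dr": [0,0,0],"fingers": 0.066},
    {"slide": [0.02,0.0085,0],"dr": [0,0,0],"fingers": 0.066}
  ]
}}

```text
t: 17.87
eef_pos: [530.0, 158.0, 109.2]
tcp_rot: [-1.571, -0.4, -1.445]
ft_force: [-0.9, 3.2, 1.4]
opening: 0.695
```

Request:
{"name": "drive_tool", "arguments": {
  "steps": [
    {"slide": [0.004,0.0017,0],"dr": [0,0,0],"fingers": 0.066},
    {"slide": [0.008,0.0034,0],"dr": [0,0,0],"fingers": 0.066},
    {"slide": [0.012,0.0051,0],"dr": [0,0,0],"fingers": 0.066},
    {"slide": [0.016,0.0068,0],"dr": [0,0,0],"fingers": 0.066},
    {"slide": [0.02,0.0085,0],"dr": [0,0,0],"fingers": 0.066}
  ]
}}

```text
t: 18.28
eef_pos: [532.7, 136.5, 109.1]
tcp_rot: [-1.571, -0.4, -1.445]
ft_force: [-0.3, 1.9, 2.3]
opening: 0.696
```

Request:
{"name": "drive_tool", "arguments": {
  "steps": [
    {"slide": [0.004,0.0017,0],"dr": [0,0,0],"fingers": 0.066},
    {"slide": [0.008,0.0034,0],"dr": [0,0,0],"fingers": 0.066},
    {"slide": [0.012,0.0051,0],"dr": [0,0,0],"fingers": 0.066},
    {"slide": [0.016,0.0068,0],"dr": [0,0,0],"fingers": 0.066},
    {"slide": [0.02,0.0085,0],"dr": [0,0,0],"fingers": 0.066}
  ]
}}

```text
t: 18.7
eef_pos: [535.4, 114.9, 109.1]
tcp_rot: [-1.571, -0.4, -1.445]
ft_force: [0.1, 2.7, 2.0]
opening: 0.696
```

Request:
{"name": "drive_tool", "arguments": {
  "steps": [
    {"slide": [0.004,0.0017,0],"dr": [0,0,0],"fingers": 0.066},
    {"slide": [0.008,0.0034,0],"dr": [0,0,0],"fingers": 0.066},
    {"slide": [0.0115,0.0049,0],"dr": [0,0,0],"fingers": 0.066},
    {"slide": [0.014,0.006,0],"dr": [0,0,0],"fingers": 0.066},
    {"slide": [0.0155,0.0066,0],"dr": [0,0,0],"fingers": 0.066}
  ]
}}

```text
t: 19.12
eef_pos: [537.5, 98.2, 109.0]
tcp_rot: [-1.571, -0.4, -1.445]
ft_force: [-0.7, 3.0, 0.8]
opening: 0.696
```

Run:
```python
from h import *
h=np.array([.125,-.992]); p=np.array([547.4,20.5])-41.2*h
plan([*p,109],-82.8,.4)
shot("scene","16"); shot("top","16")
a=cv2.imread("pics/scene16.png")[190:310,240:400]; cv2.imwrite("pics/scene16c.png",cv2.resize(a,None,fx=5,fy=5,interpolation=2))
a=cv2.imread("pics/top16.png")[185:275,280:400]; cv2.imwrite("pics/top16c.png",cv2.resize(a,None,fx=6,fy=6,interpolation=2))
```

```text
t 19.12 pos [537.5  98.2 109. ] slide [0.0342 0.0144 0.0001] dr [ 0.0004 -0.0003 -0.0003] F [-0.7  3.   0.8] open 0.696
```

View pics/scene16c.png

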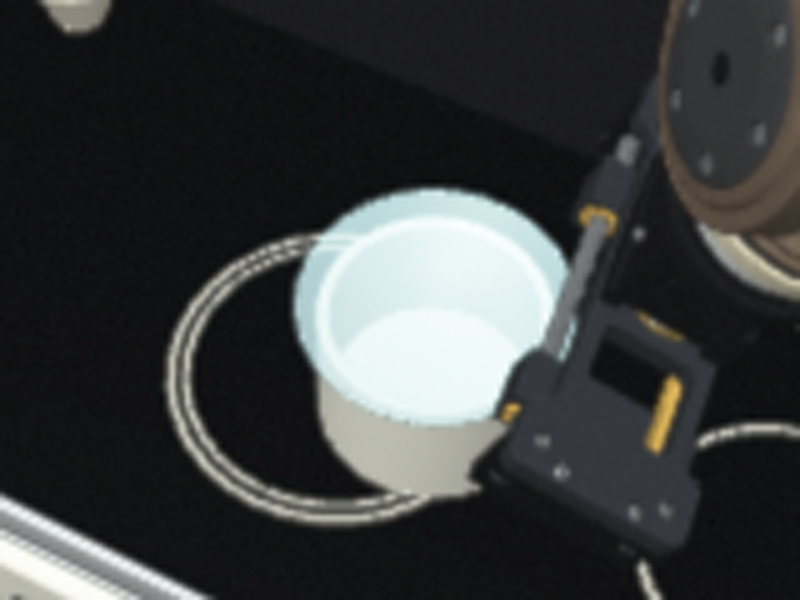

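View pics/top16c.png

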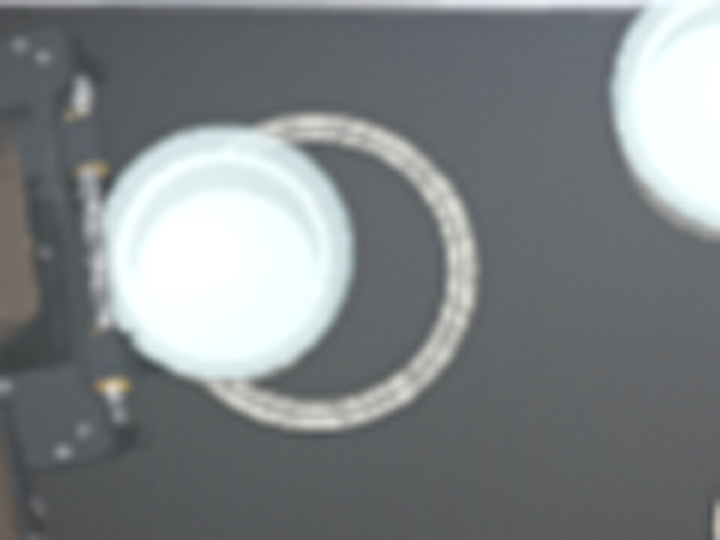

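```bash
cat > m.py <<'E'
from h import *
def fit(cam,px,z,r,free=False):
    P=unproj(cam,px,z); s=least_squares(lambda c:np.hypot(*(P-c[:2]).T)-(c[2] if free else r),[*P.mean(0),r]); return s.x,np.round(s.fun,1)
def overlay(n,o,f,src,dst,c,R,zr,zc,rc,ring):
    a=cv2.imread(src)
    def d(X,col): cv2.polylines(a,[np.int32((proj(n,X)-o)*f)],False,col,1)
    d(circ(c,R,100),(0,200,0));d(circ(c,rc,zc),(0,0,255));d(circ(c,R,zr),(0,200,0))
    d(circ(ring,70,100),(255,0,255)); cv2.imwrite(dst,a)
E
python3 - <<'E'
from m import *
T=lambda p:np.array(p)/6+[280,185]; S=lambda p:np.array(p)/5+[240,190]
c1=fit("top",T([(107,250),(353,255),(225,126),(225,381),(330,180),(320,345)]),168,54,True);print("top cover",c1)
c2=fit("scene",S([(294,305),(435,187),(440,425),(545,235),(335,222),(325,375)]),168,54,True);print("scene cover",c2)
print("ring top",fit("top",T([(478,270),(325,112),(320,433),(430,155),(440,385)]),100,70,True))
print("ring scene",fit("scene",S([(166,375),(300,235),(330,525),(195,300),(230,475)]),100,70,True))
c=c2[0]; r=w(np.load("h.npy"),[(0,-20,100)])[0]
overlay("scene",(240,190),5,"pics/scene16c.png","pics/scene16o.png",c,46,164,168,54,r)
overlay("top",(280,185),6,"pics/top16c.png","pics/top16o.png",c,46,164,168,54,r)
E
```

```text
top cover (array([540.28305741,  57.12092269,  54.00442546]), array([-1.5, -1.6,  1.9,  0.9, -0.6,  1. ]))
scene cover (array([541.02954932,  60.92455482,  54.23329477]), array([ 0. ,  0.8,  0.7, -0.7, -0.1, -0.6]))
ring top (array([545.80700778,  20.08348662,  73.38060188]), array([-1.4,  0.1, -0.6,  0.4,  1.5]))
ring scene (array([545.77948685,  23.69922311,  71.07823761]), array([ 2.1, -0.8,  1.8,  0.3, -3.4]))
```

View pics/scene16o.png

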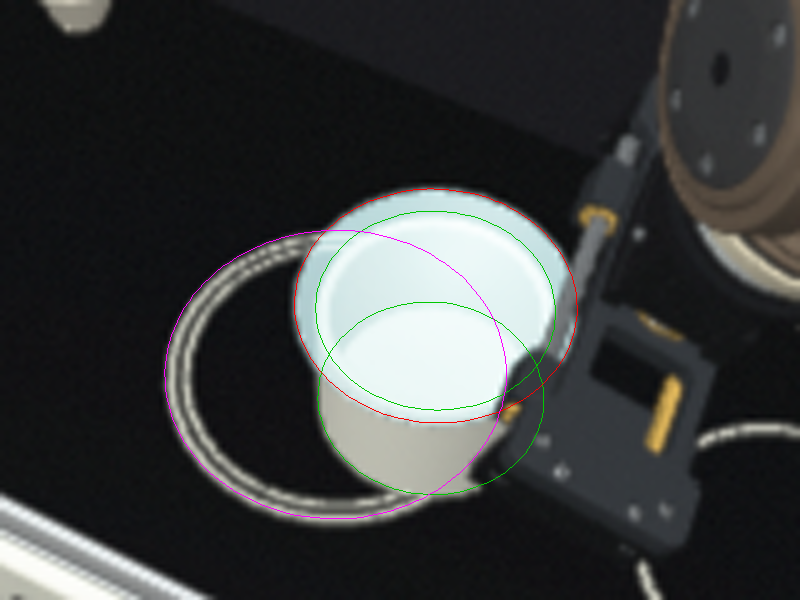

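View pics/top16o.png

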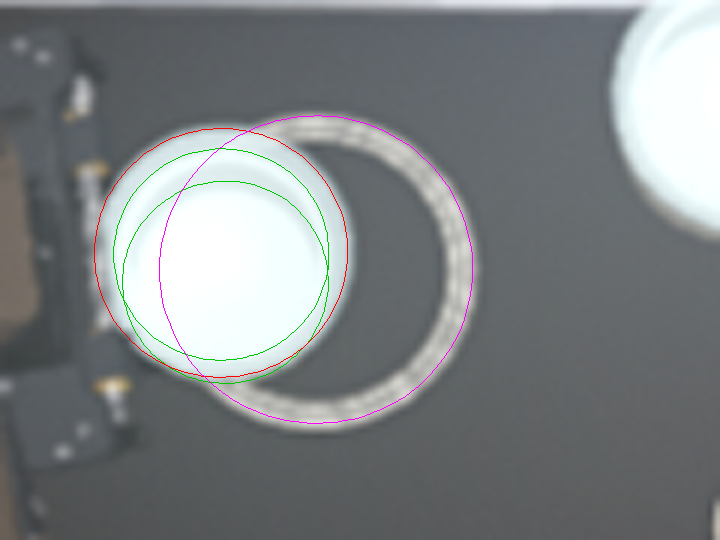

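```bash
cat >> m.py <<'E'
def ringfit(n,img,c0=(547.4,20.5),rr=(70,64)):
    g=cv2.GaussianBlur(cv2.cvtColor(cv2.imread(img),cv2.COLOR_BGR2GRAY).astype(np.float32),(0,0),0.7)
    best=None
    for rs in (-2,-1.5,-1,-.5,0):
        for dx in np.arange(-4,4.1,.25):
            for dy in np.arange(-4,4.1,.25):
                v=0
                for r in rr:
                    p=proj(n,circ((c0[0]+dx,c0[1]+dy),r+rs,100,180)).astype(np.float32)
                    v+=cv2.remap(g,p[:,0][None],p[:,1][None],1).mean()
                if best is None or v>best[0]: best=(v,c0[0]+dx,c0[1]+dy,rs)
    return best
E
python3 - <<'E'
from m import *
print(ringfit("scene","pics/scene12.png"),ringfit("top","pics/top12.png"))
E
```

```text
(np.float32(259.13397), np.float64(547.65), np.float64(20.75), -1.5) (np.float32(352.45218), np.float64(547.4), np.float64(22.0), -1.5)
```

Request:
{"name": "drive_tool", "arguments": {
  "steps": [
    {"slide": [0.0025,0.0011,0.0001],"dr": [0,0,0],"fingers": 0.066},
    {"slide": [0.006,0.0025,0.0002],"dr": [0,0,0],"fingers": 0.066},
    {"slide": [0.0095,0.004,0.0003],"dr": [0,0,0],"fingers": 0.066},
    {"slide": [0.013,0.0055,0.0004],"dr": [0,0,0],"fingers": 0.066},
    {"slide": [0.0165,0.007,0.0005],"dr": [0,0,0],"fingers": 0.066}
  ]
}}

```text
t: 19.63
eef_pos: [540.2, 80.5, 108.9]
tcp_rot: [-1.571, -0.4, -1.445]
ft_force: [-0.4, 2.2, 0.6]
opening: 0.696
```

Request:
{"name": "drive_tool", "arguments": {
  "steps": [
    {"slide": [0.0035,0.0015,0.0001],"dr": [0,0,0],"fingers": 0.066},
    {"slide": [0.0065,0.0028,0.0002],"dr": [0,0,0],"fingers": 0.066},
    {"slide": [0.009,0.0038,0.0003],"dr": [0,0,0],"fingers": 0.066},
    {"slide": [0.011,0.0047,0.0004],"dr": [0,0,0],"fingers": 0.066},
    {"slide": [0.0125,0.0053,0.0005],"dr": [0,0,0],"fingers": 0.066}
  ]
}}

```text
t: 20.05
eef_pos: [542.4, 67.2, 109.0]
tcp_rot: [-1.571, -0.4, -1.445]
ft_force: [-0.1, 2.2, 1.6]
opening: 0.693
```

```bash
cat >> m.py <<'E'
def edgefit(n,img,c0,r,z):
    g=cv2.GaussianBlur(cv2.cvtColor(cv2.imread(img),cv2.COLOR_BGR2GRAY).astype(np.float32),(0,0),0.7)
    s=lambda c,r:(lambda p:cv2.remap(g,p[:,0][None],p[:,1][None],1)[0])(proj(n,circ(c,r,z,180)).astype(np.float32))
    best=None
    for rs in(-1,0,1):
      for dx in np.arange(-6,6.1,.5):
        for dy in np.arange(-6,6.1,.5):
            c=(c0[0]+dx,c0[1]+dy); v=np.clip(s(c,r+rs-2)-s(c,r+rs+2),0,80).sum()
            if best is None or v>best[0]: best=(v,c[0],c[1],rs)
    return [float(round(x,2)) for x in best]
E
python3 - <<'E'
from m import *
st=env.state(); print(st["eef_pos"],st["ft_force"])
shot("scene","17"); shot("top","17")
for i in ("16","17"):
  c0=(541,60) if i=="16" else (547,26)
  for n in("scene","top"): print(i,n,edgefit(n,f"pics/{n}{i}.png",c0,54,168))
a=cv2.imread("pics/scene17.png")[190:310,240:400]; cv2.imwrite("pics/scene17c.png",cv2.resize(a,None,fx=5,fy=5,interpolation=2))
a=cv2.imread("pics/top17.png")[185:275,280:400]; cv2.imwrite("pics/top17c.png",cv2.resize(a,None,fx=6,fy=6,interpolation=2))
r=(547.5,21)
overlay("scene",(240,190),5,"pics/scene17c.png","pics/scene17o.png",(546.5,27),46,164,168,54,r)
overlay("top",(280,185),6,"pics/top17c.png","pics/top17o.png",(546.5,27),46,164,168,54,r)
E
```

```text
[542.41497801  67.18989787 108.96702038] [-0.05848458  2.23412291  1.64362982]
16 scene [10745.91015625, 540.5, 60.0, 0.0]
16 top [10309.1396484375, 542.0, 61.0, 1.0]
17 scene [10508.4296875, 545.0, 27.5, 0.0]
17 top [9659.7197265625, 547.0, 30.0, 1.0]
```

View pics/scene17o.png

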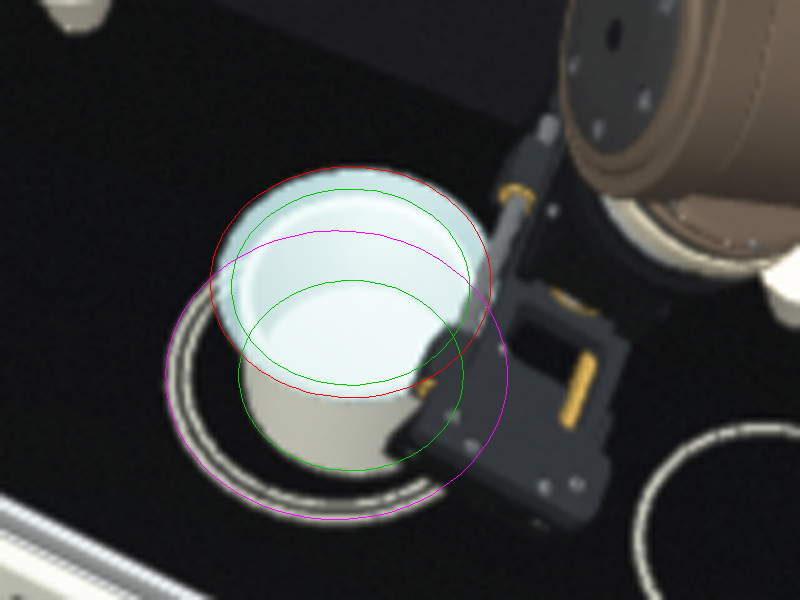

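View pics/top17o.png

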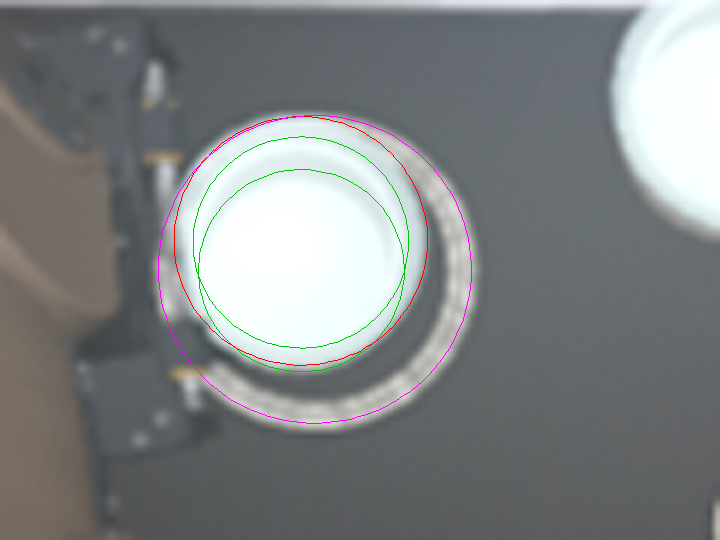

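Request:
{"name": "drive_tool", "arguments": {
  "steps": [
    {"slide": [0.001,0.0004,0.0001],"dr": [0,0,0],"fingers": 0.066},
    {"slide": [0.0023,0.001,0.0002],"dr": [0,0,0],"fingers": 0.066},
    {"slide": [0.0036,0.0015,0.0003],"dr": [0,0,0],"fingers": 0.066},
    {"slide": [0.0046,0.002,0.0004],"dr": [0,0,0],"fingers": 0.066},
    {"slide": [0.0055,0.0023,0.0005],"dr": [0,0,0],"fingers": 0.066}
  ]
}}

```text
t: 20.57
eef_pos: [543.7, 61.5, 109.0]
tcp_rot: [-1.571, -0.4, -1.445]
ft_force: [-0.9, 1.9, 0.4]
opening: 0.694
```

Run:
```python
from m import *
st=env.state(); print(st["eef_pos"],st["ft_force"])
shot("scene","18"); shot("top","18")
for n in("scene","top"): print(n,edgefit(n,f"pics/{n}18.png",(547,23),54,168))
print(ringfit("scene","pics/scene18.png"),ringfit("top","pics/top18.png"))
# calibrate edgefit on initial pic of low pot final & tall initial
for n in("scene","top"): print(n,"tall0",edgefit(n,f"pics/{n}12.png",(523,214),54,168),"low end",edgefit(n,f"pics/{n}12.png",(614,-168),60,157),"low0",edgefit(n,f"pics/{n}0.png",(541,21),60,157))
```

```text
[543.68619789  61.54595256 108.99320242] [-0.86570756  1.8758386   0.41455495]
scene [10459.6103515625, 546.0, 21.0, 0.0]
top [9315.41015625, 548.5, 24.5, 1.0]
(np.float32(290.073), np.float64(548.15), np.float64(20.5), -2) (np.float32(372.0281), np.float64(546.15), np.float64(20.75), -2)
scene tall0 [11526.6103515625, 522.0, 214.0, 0.0] low end [11934.7001953125, 612.5, -169.5, 0.0] low0 [12384.9296875, 538.5, 19.5, 1.0]
top tall0 [11002.8203125, 522.5, 215.5, 1.0] low end [8739.330078125, 615.0, -167.5, 1.0] low0 [7047.5498046875, 544.0, 22.0, 1.0]
```

Request:
{"name": "drive_tool", "arguments": {
  "steps": [
    {"slide": [0.0005,0.0002,0],"dr": [0,0,0],"fingers": 0.066},
    {"slide": [0.0011,0.0005,-0.0001],"dr": [0,0,0],"fingers": 0.066},
    {"slide": [0.0016,0.0007,-0.0002],"dr": [0,0,0],"fingers": 0.066},
    {"slide": [0.0016,0.0007,-0.0002],"dr": [0,0,0],"fingers": 0.066}
  ]
}}

```text
t: 21.0
eef_pos: [543.7, 59.8, 109.0]
tcp_rot: [-1.571, -0.4, -1.445]
ft_force: [-0.0, 2.1, 0.2]
opening: 0.694
```

Request:
{"name": "drive_tool", "arguments": {
  "steps": [
    {"slide": [-0.001,-0.0004,0],"dr": [0,0,0],"fingers": 0.066},
    {"slide": [-0.003,-0.0013,0],"dr": [0,0,0],"fingers": 0.066},
    {"slide": [-0.008,-0.0034,0],"dr": [0,0,0],"fingers": 0.066},
    {"slide": [-0.016,-0.0068,0],"dr": [0,0,0],"fingers": 0.066},
    {"slide": [-0.028,-0.0118,0],"dr": [0,0,0],"fingers": 0.066}
  ]
}}

```text
t: 21.42
eef_pos: [539.7, 90.5, 109.0]
tcp_rot: [-1.571, -0.4, -1.446]
ft_force: [0.3, 0.3, 0.4]
opening: 0.692
```

Request:
{"name": "drive_tool", "arguments": {
  "steps": [
    {"slide": [-0.02,-0.01,0],"dr": [0,0,0],"fingers": 0.066},
    {"slide": [-0.04,-0.025,0],"dr": [0,0,0],"fingers": 0.066},
    {"slide": [-0.05,-0.06,0],"dr": [0,0,0],"fingers": 0.066},
    {"slide": [-0.05,-0.1,0],"dr": [0,0,0],"fingers": 0.066},
    {"slide": [-0.06,-0.14,0],"dr": [0,0,0],"fingers": 0.066}
  ]
}}

```text
t: 21.83
eef_pos: [525.3, 200.5, 216.0]
tcp_rot: [-1.572, -0.4, -1.444]
ft_force: [0.9, 0.1, -0.2]
opening: 0.693
```

Run:
```python
from m import *
st=env.state(); print(st["eef_pos"],st["ft_force"])
shot("scene","19"); shot("top","19")
for n in("scene","top"): print(n,edgefit(n,f"pics/{n}19.png",(547,21),54,168),"low",edgefit(n,f"pics/{n}19.png",(614,-168),60,157))
print(ringfit("scene","pics/scene19.png"),ringfit("top","pics/top19.png"))
for n,o,e,f in(("scene",(150,180),(410,310),3),("top",(285,170),(445,280),5)):
    a=cv2.imread(f"pics/{n}19.png")[o[1]:e[1],o[0]:e[0]]; cv2.imwrite(f"pics/{n}19c.png",cv2.resize(a,None,fx=f,fy=f,interpolation=2))
```

```text
[525.27347533 200.48167529 215.97919411] [ 0.87147667  0.14228236 -0.18315859]
scene [12370.0, 545.5, 20.5, 1.0] low [11933.759765625, 612.5, -169.5, 0.0]
top [9828.5302734375, 549.0, 23.0, 1.0] low [8599.73046875, 615.0, -167.5, 1.0]
(np.float32(333.8558), np.float64(548.15), np.float64(20.75), -2) (np.float32(395.02142), np.float64(546.15), np.float64(21.75), -2)
```

View pics/scene19c.png

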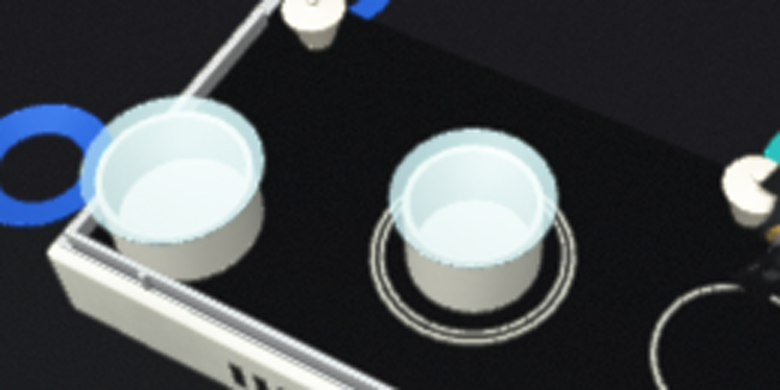

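View pics/top19c.png

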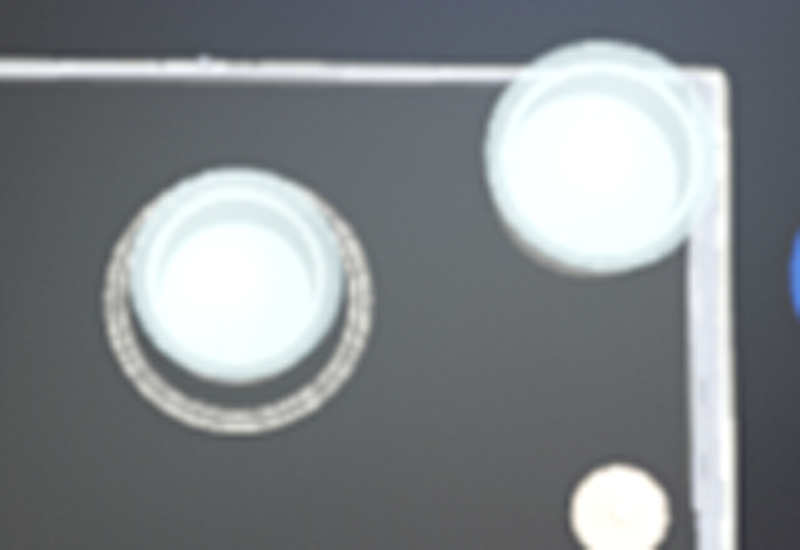

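Run:
```python
from m import *
for n,o,e in(("scene",(265,215),(350,305)),("top",(300,195),(365,262))):
    f=7; a=cv2.imread(f"pics/{n}19.png")[o[1]:e[1],o[0]:e[0]]; a=cv2.resize(a,None,fx=f,fy=f,interpolation=2)
    def d(X,col): cv2.polylines(a,[np.int32(np.round((proj(n,X)-o+.5)*f-.5))],False,col,1)
    c=(547.5,21); d(circ(c,46,100),(0,160,0));d(circ(c,54,168.5),(0,0,255));d(circ(c,70,100),(255,0,255));d(circ(c,62,100),(255,0,255))
    cv2.imwrite(f"pics/{n}19o.png",a)
```

```text
(no output)
```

View pics/scene19o.png

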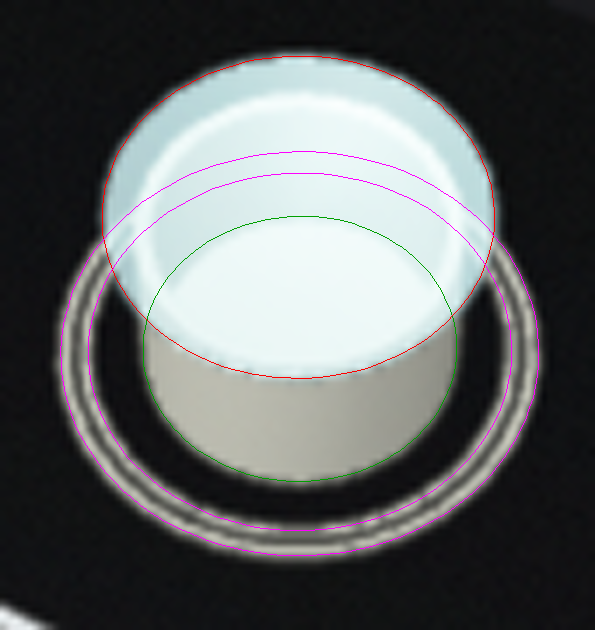

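View pics/top19o.png

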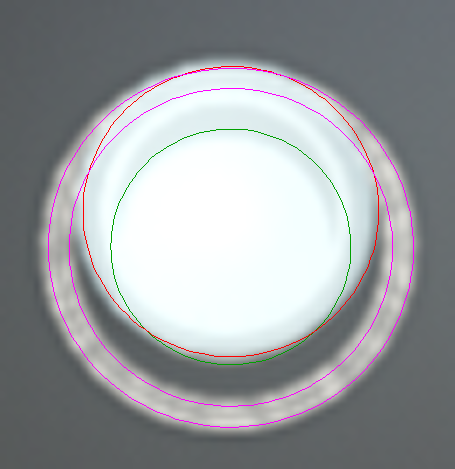

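Request:
{"name": "drive_tool", "arguments": {
  "steps": [
    {"slide": [-0.03,-0.03,0],"dr": [0,0,0],"fingers": 0.066},
    {"slide": [-0.06,-0.06,0],"dr": [0,0,0],"fingers": 0.066},
    {"slide": [-0.09,-0.08,0],"dr": [0,0,0],"fingers": 0.066},
    {"slide": [-0.11,-0.09,0],"dr": [0,0,0],"fingers": 0.066},
    {"slide": [-0.11,-0.09,0],"dr": [0,0,0],"fingers": 0.066}
  ]
}}

```text
t: 22.35
eef_pos: [507.8, 338.6, 254.1]
tcp_rot: [-1.571, -0.399, -1.441]
ft_force: [-0.2, -0.1, 0.1]
opening: 0.696
```

Run:
```python
from m import *
st=env.state(); print(st["t"],st["eef_pos"],st["ft_force"])
a=shot("scene","20").astype(int); b=cv2.imread("pics/scene0.png").astype(int)
d=np.abs(a-b).max(2)
for nm,X,r in(("cruc",(428,-175,120),12),("therm",(636,263,108),12),("cruc2",(425,175,120),12)):
    u,v=proj("scene",[X])[0].astype(int); print(nm,u,v,d[v-r:v+r,u-r:u+r].mean().round(1))
cv2.imwrite("pics/scene20c.png",cv2.resize(a[160:410,150:490].astype(np.uint8),None,fx=2.3,fy=2.3,interpolation=2))
```

```text
22.35 [507.82724588 338.64097728 254.05053132] [-0.18470992 -0.11778267  0.05884265]
cruc 255 185 2.4
therm 403 351 2.6
cruc2 400 243 22.8
```

View pics/scene20c.png

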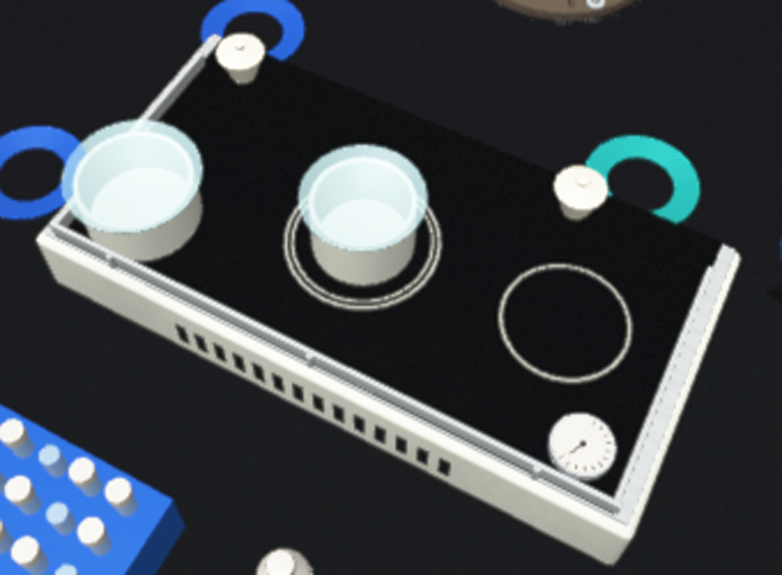

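```bash
python3 -c "
from cell import env
print(env.job_done())"
```

```text
the job is handed in; nothing more can be done
None
```

Both pots are in place and the job was handed in at about 22.4 s of the allowed 72 s. The low pot was on the heating ring, so it was the finished one; the tall pot was waiting.

- **Low pot:** I slid it with the open fingers leaning away from it into the far right rear corner. I felt contact on the side rail (about 9 N) and on the rear rail (about 12 N), then backed off. The overlay puts it within about 1 mm of the corner target, with its watch glass centred.
- **Tall pot:** I slid it to the heating ring. The overlays in both cameras show it centred on the ring to about 1–2 mm, with its watch glass centred.
- **Bystanders:** The near-right crucible and the thermometer look the same as at the start. The second crucible gave a larger image difference (22.8 against about 2.5). I put that down to the tall pot's watch glass overlapping it in the first picture, because its lid is at the same pixel as before.

**Disagreements:** the two cameras differ by 2–3 mm, most visibly on the watch glass edges, so I went by the overlays. Working the low pot's position out from the finger contact put it about 3 mm further along than the cameras did. I did not test rail contact again after letting go, beyond the picture.

The arm was well clear of everything, at close to zero force, when I handed in.

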